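# Blank off the test stand with a camlock cap and open the valve

### The job

Push the camlock cap fully home on the grooved adaptor of the test stand, then swing its two dark cam arms down one after the other, each as far as it goes, so that the cap is locked on. Only when both arms are locked, open the stand's valve: swing its red lever a quarter turn until it lies in line with the pipe, pointing away from the adaptor. Leave the tape measure, the jar and the pliers where they are.

Things in the scene. Friction and masses are not known exactly. Their poses are not given: they have to be found in the camera images.
- cap: Loose aluminium camlock cap, 0.5 kg, open side down. Origin: centre of underside; z up; x along the line of the two arms. Skirt outer diameter 74 mm, bore 63, depth 44; roof top at z = 52 mm; on it a grip block 38 mm (x) by 22 mm (y), z = 52 to 80 mm: grasp across the 22. Arm pins along y at x = +-41, z = 20 mm. Any yaw will do on the adaptor; with x along the stand's x the arms clear the valve.
- cap_seat (a point): Centre of the inner side of the cap's roof (44 mm above the cap's underside). When the cap is fully home it lies on adaptor_top.
- cam_a (a joint): Angle (rad) of the dark steel arm on the cap's +x side about its pin: 0 = level outward, negative = raised, positive = swung down; -0.8 to 1.0 (hard stop = locked). Starts raised; stays where left (friction 0.05 N m). Arm 15 mm wide, 7 thick (19 by 8.5 at the end), reaching 63 mm from the pin. Its lobe enters the adaptor's groove; a cap sitting over 4 mm high blocks it.
- cam_b (a joint): The same for the arm on the cap's -x side.
- cam_a_pad (a point): Point on the upper (outer) face of arm a, 50 mm from its pin: where to press, following down and inward. x along the arm outward, z out of that face.
- cam_b_pad (a point): The same on arm b.
- stand: Fixed test stand: grey base plate 125 mm (x) by 270 mm (y = -205 to +65 mm), 12 mm thick; aluminium block 80 by 80 mm up to z = 60 mm; upright steel adaptor on it. Origin: on the table under the adaptor's axis; z up; pipe and valve lie on its -y side.
- adaptor_top (a point): Centre of the mouth of the adaptor, 125 mm above the table, on its upright axis. Adaptor: head 60 mm in diameter with a 4 mm chamfer at the mouth, 17.5 mm tall; below it a groove 48 mm in diameter, then a 60 mm collar from 38 mm below the mouth.
- valve_lever (a joint): Angle (rad) of the valve's red lever about an upright axis: about 1.57 = shut, lever square across the pipe, pointing along the stand's +x; 0 = open (hard stop), lever in line with the pipe, pointing along the stand's -y, away from the adaptor. Friction about 0.05 N m; it stays where it is left.
- lever_pivot (a point): On the axis of the lever, 66 mm above the table, at the stand's x = 0, y = -135 mm.
- lever_end (a point): On the lever's centre line, 55 mm from the pivot, 66 mm above the table; the lever is 16 mm wide, 6 mm thick and ends 65 mm from the pivot. Nothing stands beside it: push its side with a fingertip.
- tape_measure: Yellow tape measure, 34x79x57 mm, bystander; origin under its centre.
- seal_jar: Clear jar with black lid, 58 mm diameter, 56 mm tall, bystander; origin under its centre.
- pliers: Pliers with red handles lying flat, 53x178x13 mm, bystander; origin under the centre.

How it is judged:
By the outcome, as a careful person would: the job done as asked, in the order asked, and still so for the second after the job is handed in, with the robot touching nothing.
It also fails if it takes over 64 s, if anything falls off the work surface, if the arm or the gripper's body presses on something with over 40 N, if the wrist force passes 120 N, or if a joint passes its speed limit or range.

### The arm

A 6-joint arm with a two-finger parallel gripper is mounted at the origin on a cart in front of the work surface, level with it; the furniture and walls round the work are solid. World frame = base frame: x ahead of the robot, y to its left, z up, the work surface at z = 0. Lengths are in m, angles in rad, forces in N, time in s.
With the tool pointing down it reaches from about 0.275 to 0.85 m from the base axis. Payload 19 kg.
Tool frame: the origin (TCP) lies at the very end of the fingers, on their centre line; the grasp point (between the pads) lies 19 mm behind it; z points along the fingers, y is the direction in which the jaws open and shut (so a half turn about z gives the same grasp; the last joint's range is limited). The gripper opens to 85 mm and grips with 20 to 120 N. Pads are 22 mm wide; open, the fingers measure 114 mm over their backs; the gripper's body (76 mm by 85 mm) begins 54 mm behind the grasp point. The pads swing forward as they close: fully open they stand 13 mm farther back than shut.
Start: joints at [1.046, 0.15, 1.437, -0, 1.554, -0.134], TCP at [0.219, 0.532, 0.231] pointing down, gripper open.
Joint ranges: [-2.8, 2.8], [-0.68, 2.1], [0.12, 2.68], [-1.39, 4.53], [0.16, 2.79], [-2.81, 2.81]. Speed limits (rad/s): [1.89, 1.89, 2.22, 3.01, 3.01, 3.01].

### API

Orientations are given as a rotation vector (axis times angle).
In Python, from workcell import env gives the robot as it stands. The module is installed in compiled form; this text tells all that it offers.
- The arm moves only by the tool move_arm, never from a script. Its argument "targets" is a list of rows, each an object with "gripper": the gripper command: -1 is shut, 1 is fully open, values between are in proportion; "linear": the shift along the tool's x, y, z in mm, a list of three; "yaw": the turn about the tool's z in degrees. A call has 1 to 20 rows; each row is the pose to reach, as a shift and turn from the pose commanded when the call began, along the tool's axes at that moment; what a row does not reach only later rows make up. A row lasts 1/12 s, in which the tool goes at most 41.7 mm and 7.16 degrees, less where a joint would pass 70% of its speed; a pose out of reach is approached as far as the arm can. A call with a gripper value outside its range is refused whole. The fingers move at their own pace and stop on an object; the grip force is fixed at half the most. Time passes only in rows, so rows that repeat a pose let the fingers close. It gives the time, the measured TCP pose, the force and the opening at its end, in the units of the state.
- env.get_state(): the state, without advancing time (a new reading comes with each control period).
- env.camera(name): name is "scene" or "top" or "wrist"; returns a dict with "img" (480x640x3 uint8, blue, green, red), "range_z" (480x640 float32, m along the optical axis (not along the pixel's ray), 0 where there is no reading), "intrinsics" (3x3 intrinsics, pixels), "world_to_cam" (4x4, takes a point from world to camera coordinates). Camera axes: x right, y down, z forward; pixel columns grow to the right and rows downward; lengths in m; the calibration is good to about 2 mm. A picture is of the moment at which its call begins.
- env.hand_in(): hands the job in, once; it reports no verdict.
The state is a dict: "clock": time; "joints": joint angles; "dq": joint speeds; "joint_torque": joint torques, N m; "tool_pos": TCP position; "tcp_rot": TCP orientation; "wrist_force": force on the tool from outside, world axes, zero at the start; "torque": the same for the moment, N m; "opening": finger opening in m.
Only numpy, scipy, OpenCV 4.12 (cv2) and the standard library are available. Lean on these libraries where they do the work, as an engineer would, in place of code of your own. Each camera call takes 0.05 s, during which the arm holds its last target.

## Working session

There is one attempt and no reset: what is moved stays moved. The work goes in short steps, Python scripts to look and compute and a tool call to move; the robot and the scene stay as the last step left them, time stands still between calls to the robot, and variables do not carry over. Pictures are saved under pics/ and viewed, and the job is handed in when it is done.

Besides the shell and the picture viewer there is one more tool, called after "Emit:" by a JSON object that holds its "api" and its "payload", one argument or row to a line. move_arm: Moves the arm, as the interface text tells. Its arguments: {"type":"object","properties":{"targets":{"type":"array"}},"required":["targets"]}

```bash
mkdir -p pics; python3 - <<'E'
from workcell import env
import cv2,numpy as np
s=env.get_state()
for k,v in s.items(): print(k,np.round(v,4))
for n in("scene","top","wrist"):
    c=env.camera(n); cv2.imwrite(f"pics/{n}0.png",c["img"]); np.savez(f"/tmp/{n}0.npz",**c)
    print(n,np.round(c["intrinsics"],1).tolist(),np.round(c["world_to_cam"],3).tolist())
E
```

```text
clock 0.0
joints [ 1.046   0.151   1.438   0.      1.5538 -0.134 ]
dq [-0.0007 -0.0007 -0.0006 -0.0007  0.0019 -0.001 ]
joint_torque [-3.10000e-03 -7.13021e+01 -5.70892e+01 -2.00000e-04  8.50000e-03
 -1.00000e-04]
tool_pos [0.2189 0.5314 0.2307]
tcp_rot [-6.0990e-01 -3.0814e+00  1.9000e-03]
wrist_force [ 0.0681  0.0715 -0.2555]
torque [-0.0174  0.0004 -0.038 ]
opening 0.0853
scene [[488.1, 0.0, 314.5], [0.0, 488.1, 235.3], [0.0, 0.0, 1.0]] [[0.729, -0.684, -0.006, -0.393], [-0.388, -0.406, -0.827, 0.307], [0.564, 0.606, -0.562, 0.876], [0.0, 0.0, 0.0, 1.0]]
top [[617.1, 0.0, 323.5], [0.0, 617.1, 241.3], [0.0, 0.0, 1.0]] [[-0.03, -1.0, 0.005, -0.021], [-0.997, 0.03, -0.07, 0.537], [0.07, -0.008, -0.997, 1.439], [0.0, 0.0, 0.0, 1.0]]
wrist [[358.5, 0.0, 314.2], [0.0, 358.5, 241.3], [0.0, 0.0, 1.0]] [[0.381, 0.925, -0.001, -0.574], [0.881, -0.363, 0.305, -0.038], [0.282, -0.117, -0.952, 0.379], [0.0, 0.0, 0.0, 1.0]]
```

View pics/scene0.png

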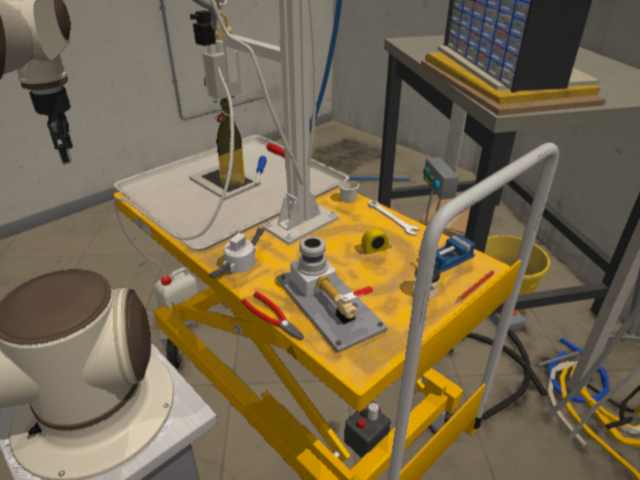

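View pics/top0.png

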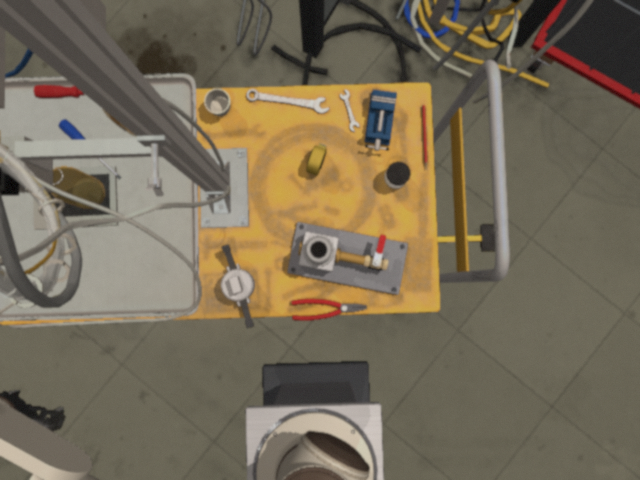

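View pics/wrist0.png

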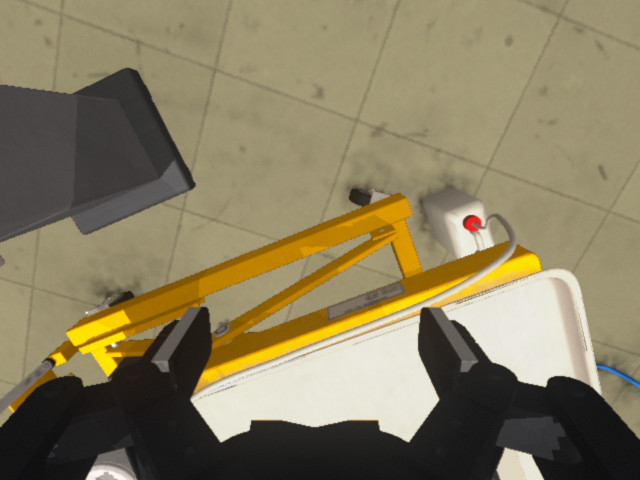

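The top view shows the cap at about (237,285), the adaptor at (319,248) and the lever at (380,245). The stand's pipe points right and slightly down. I'll zoom in and measure.

```bash
cat > h.py <<'E'
import numpy as np,cv2
def ray(c,u,v,z):
    K=c["intrinsics"];T=c["world_to_cam"];R=T[:3,:3];t=T[:3,3]
    d=R.T@np.linalg.inv(K)@np.array([u,v,1.]);o=-R.T@t
    return o+d*(z-o[2])/d[2]
def proj(c,p):
    q=c["world_to_cam"]@np.r_[p,1.];q=c["intrinsics"]@q[:3];return q[:2]/q[2]
def cloud(c):
    z=c["range_z"];v,u=np.mgrid[:480,:640]
    P=np.stack([u,v,np.ones_like(u)],-1)@np.linalg.inv(c["intrinsics"]).T*z[...,None]
    T=c["world_to_cam"];return (P-T[:3,3])@T[:3,:3]
E
python3 - <<'E'
from h import *
c=np.load("/tmp/top0.npz")
im=c["img"][210:340,200:425]
cv2.imwrite("pics/topz.png",cv2.resize(im,None,fx=3.5,fy=3.5,interpolation=cv2.INTER_CUBIC))
P=cloud(c)
H=np.clip(P[...,2]*1000,0,255).astype(np.uint8)[210:340,200:425]
cv2.imwrite("pics/toph.png",cv2.applyColorMap(cv2.resize(H,None,fx=3.5,fy=3.5,interpolation=0),cv2.COLORMAP_JET))
for nm,u,v in(("cap",237,285),("adrim",319,262),("mouth",319,248),("lever",381,243),("tbl",300,200),("armtop",227,250),("armbot",248,320),("jar",397,174),("post",190,150)): print(nm,P[v,u].round(3))
s=np.load("/tmp/scene0.npz")
im=s["img"][210:360,190:400]
cv2.imwrite("pics/scz.png",cv2.resize(im,None,fx=3.8,fy=3.8,interpolation=cv2.INTER_CUBIC))
# tall things near
for z0 in(0.15,0.3,0.45):
    for nm,C in(("top",P),("scene",cloud(s))):
        m=(C[...,2]>z0)&(C[...,2]<z0+.15)&(C[...,0]>.25)&(C[...,0]<1.0)&(abs(C[...,1])<.5)
        if m.sum(): print(z0,nm,m.sum(),np.percentile(C[m],[0,2,50,98,100],axis=0).round(2).tolist())
E
```

```text
cap [0.439 0.161 0.083]
adrim [ 0.484 -0.025  0.123]
mouth [ 0.514 -0.026  0.125]
lever [ 0.525 -0.168  0.07 ]
tbl [ 0.639  0.016 -0.001]
armtop [0.52  0.186 0.057]
armbot [0.358 0.144 0.031]
jar [ 0.684 -0.211  0.063]
post [0.663 0.183 0.462]
0.15 top 2289 [[0.43, -0.37, 0.15], [0.44, -0.36, 0.15], [0.66, 0.21, 0.22], [0.84, 0.5, 0.3], [0.85, 0.5, 0.3]]
0.15 scene 4166 [[0.43, -0.37, 0.15], [0.43, -0.37, 0.15], [0.65, 0.16, 0.23], [0.83, 0.5, 0.3], [0.84, 0.5, 0.3]]
0.3 top 5776 [[0.25, -0.37, 0.3], [0.44, -0.37, 0.31], [0.65, -0.34, 0.38], [0.83, 0.48, 0.45], [0.85, 0.5, 0.45]]
0.3 scene 7096 [[0.25, -0.37, 0.3], [0.43, -0.37, 0.3], [0.65, 0.18, 0.37], [0.83, 0.49, 0.45], [0.84, 0.5, 0.45]]
0.45 top 5863 [[0.25, 0.17, 0.45], [0.26, 0.18, 0.45], [0.66, 0.35, 0.49], [0.7, 0.48, 0.6], [0.71, 0.5, 0.6]]
0.45 scene 4262 [[0.25, 0.17, 0.45], [0.26, 0.17, 0.45], [0.65, 0.27, 0.51], [0.7, 0.5, 0.58], [0.71, 0.5, 0.59]]
```

View pics/topz.png

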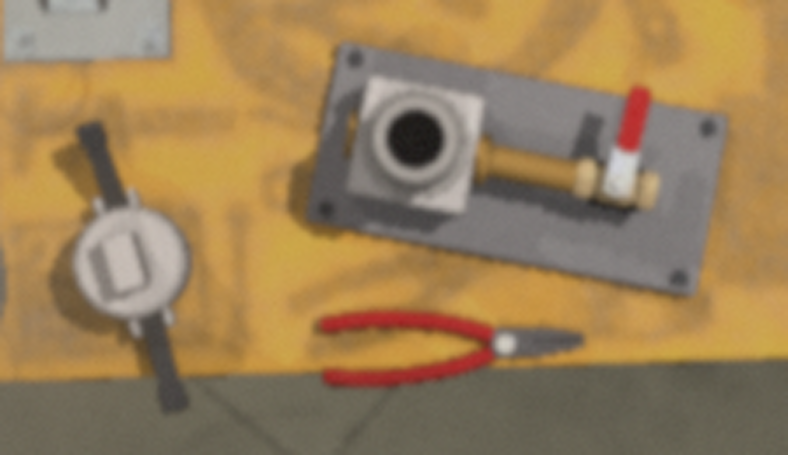

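View pics/toph.png

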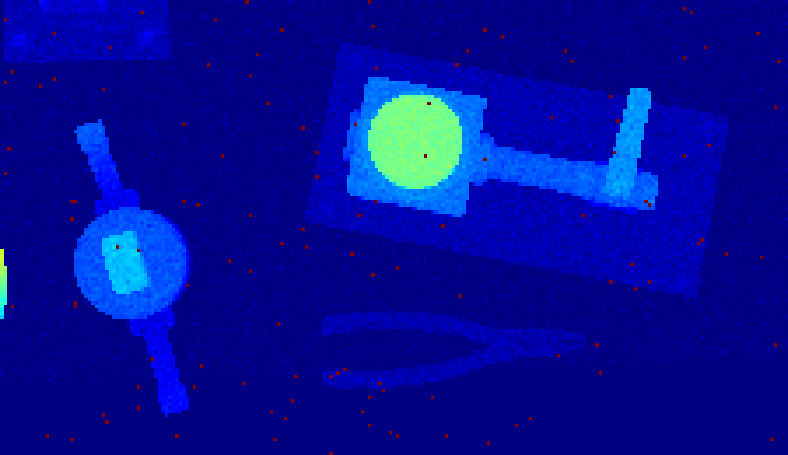

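View pics/scz.png

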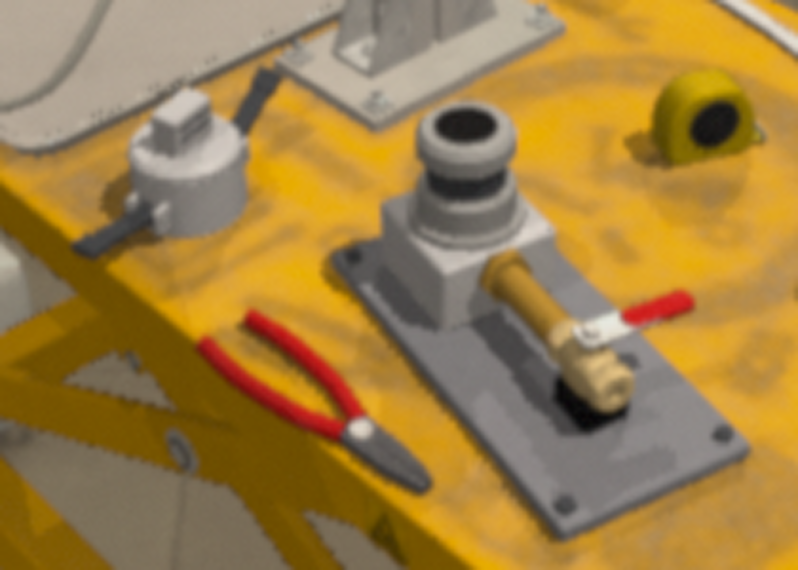

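The adaptor, lever and grip block are all clear in the zoomed view. One cam arm is raised higher than the other. Next I'll fit the exact poses and check for obstacles.

```bash
python3 - <<'E'
from h import *
c=np.load("/tmp/top0.npz");s=np.load("/tmp/scene0.npz")
P=cloud(c);X,Y,Z=P[...,0],P[...,1],P[...,2]
def near(x,y,r):return (np.hypot(X-x,Y-y)<r)
def comp(m):
    m=cv2.medianBlur(m.astype(np.uint8),3)
    n,l,st,ce=cv2.connectedComponentsWithStats(m); k=1+np.argmax(st[1:,4]); return (l==k).astype(np.uint8)
def fit(m,z,rect=False):
    cn=max(cv2.findContours(m,cv2.RETR_EXTERNAL,cv2.CHAIN_APPROX_NONE)[0],key=cv2.contourArea)[:,0]
    Q=np.array([ray(c,u,v,z)[:2] for u,v in cn])*1000
    if rect: return cv2.minAreaRect(Q.astype(np.float32))
    return cv2.minEnclosingCircle(Q.astype(np.float32)), cv2.fitEllipse(Q.astype(np.float32))
m=comp(near(.51,-.026,.05)&(Z>.11));print("adaptor",fit(m,.125))
m=comp(near(.44,.161,.035)&(Z>.068));print("block",fit(m,.080,True),Z[m>0].mean())
m=comp(near(.44,.161,.045)&(Z>.044));print("roof",fit(m,.052),)
m=comp(near(.525,-.165,.1)&(Z>.062)&(Z<.085));r=fit(m,.069,True);print("lever",r,Z[m>0].mean())
m=comp(near(.51,-.026,.075)&(Z>.05)&(Z<.075));r=fit(m,.060,True);print("blk",r)
m=comp(near(.5,-.1,.22)&(Z>.007)&(Z<.3));r=fit(m,.012,True);print("plate",r)
for a,b in((.4,.3),):
  m=(np.hypot(X-.44,Y-.161)<.12)&(np.hypot(X-.44,Y-.161)>.06)&(Z>.015)
  for sg in(1,-1):
    k=m&((X-.44)*sg>0); Q=P[k]; d=np.hypot(Q[:,0]-.44,Q[:,1]-.161); i=np.argsort(d)[-25:]
    print("arm",sg,len(Q),d.max().round(3),Q[i].mean(0).round(3))
for C,n in((P,'top'),(cloud(s),'scene')):
  for x0 in np.arange(.2,.7,.1):
    for y0 in np.arange(-.4,.4,.1):
      k=(C[...,0]>x0)&(C[...,0]<x0+.1)&(C[...,1]>y0)&(C[...,1]<y0+.1)&(C[...,2]>.15)&(C[...,2]<1.)
      if k.sum()>15: print(n,x0.round(1),y0.round(1),k.sum(),np.percentile(C[k][:,2],[2,98]).round(2),C[k].min(0).round(2),C[k].max(0).round(2))
E
```

```text
adaptor (((510.6231384277344, -24.265201568603516), 29.700101852416992), ((510.6305847167969, -23.927383422851562), (57.252769470214844, 57.68342971801758), 61.024898529052734))
block ((440.1713562011719, 165.8150634765625), (37.745967864990234, 22.800048828125), 14.741170883178711) 0.08829942993834038
roof (((440.2129821777344, 165.74253845214844), 36.796085357666016), ((440.0104675292969, 165.90863037109375), (71.09945678710938, 71.5489501953125), 160.8873291015625))
lever ((508.8764953613281, -163.10125732421875), (17.667343139648438, 72.1594467163086), 73.92705535888672) 0.06913366877833936
blk ((507.5083923339844, -39.35479736328125), (121.90217590332031, 79.7341537475586), 76.9730224609375)
plate ((499.3863525390625, -93.31143188476562), (269.6796875, 132.42660522460938), 77.24928283691406)
arm 1 1554 0.12 [0.501 0.252 0.123]
arm -1 719 0.12 [0.42  0.279 0.738]
top 0.2 0.3 1437 [0.51 0.61] [0.2  0.35 0.5 ] [0.23 0.4  0.61]
top 0.4 -0.4 833 [0.16 0.38] [ 0.43 -0.37  0.15] [ 0.5  -0.34  0.38]
top 0.4 0.2 2577 [0.19 0.94] [0.42 0.23 0.15] [0.5  0.3  0.95]
top 0.4 0.3 1848 [0.6  0.
[... 577 characters left out ...]
 ] [0.2  0.36 0.5 ] [0.22 0.4  0.61]
scene 0.4 -0.4 2295 [0.16 0.38] [ 0.43 -0.37  0.15] [ 0.5  -0.34  0.38]
scene 0.4 0.2 146 [0.15 0.24] [0.44 0.23 0.15] [0.5  0.26 0.24]
scene 0.5 -0.4 653 [0.36 0.38] [ 0.5  -0.37  0.36] [ 0.6  -0.35  0.38]
scene 0.5 0.1 202 [0.28 0.41] [0.57 0.17 0.27] [0.6  0.2  0.58]
scene 0.5 0.2 594 [0.24 0.58] [0.5  0.2  0.23] [0.58 0.3  0.58]
scene 0.5 0.3 286 [0.31 0.58] [0.5  0.3  0.31] [0.6  0.4  0.58]
scene 0.6 -0.4 522 [0.36 0.38] [ 0.6  -0.37  0.36] [ 0.7  -0.35  0.38]
scene 0.6 0.1 3866 [0.16 0.57] [0.6  0.15 0.15] [0.7  0.2  0.58]
scene 0.6 0.2 1487 [0.16 0.57] [0.64 0.2  0.15] [0.69 0.3  0.57]
scene 0.6 0.3 295 [0.44 0.46] [0.6  0.3  0.44] [0.68 0.4  0.56]
```

A hose or cable shows up near the cap, at about (0.44–0.5, 0.23–0.3). I'll map the tall obstacles before moving.

```bash
python3 - <<'E'
from h import *
c=np.load("/tmp/top0.npz");s=np.load("/tmp/scene0.npz")
im=np.full((600,800,3),255,np.uint8)
cols=[(.1,.2,(255,0,0)),(.2,.3,(0,160,0)),(.3,.4,(0,160,255)),(.4,.55,(0,0,255)),(.55,1.2,(180,180,180))]
for C in(cloud(c),cloud(s)):
  for a,b,col in cols[::-1]:
    k=(C[...,2]>a)&(C[...,2]<=b)
    Q=C[k]; u=((0.7-Q[:,1])*800).astype(int)+0; v=((0.75-Q[:,0])*800).astype(int)
    ok=(u>0)&(u<799)&(v>0)&(v<599)
    for du in(0,1):
      im[v[ok],u[ok]+du]=col
for x in np.arange(0.1,.75,.1): cv2.putText(im,f"x{x:.1f}",(760,int((.75-x)*800)),0,.4,(0,0,0)); cv2.line(im,(0,int((.75-x)*800)),(800,int((.75-x)*800)),(0,0,0),1)
for y in np.arange(-.2,.7,.1): cv2.putText(im,f"y{y:.1f}",(int((.7-y)*800),595),0,.4,(0,0,0));cv2.line(im,(int((.7-y)*800),0),(int((.7-y)*800),600),(0,0,0),1)
cv2.circle(im,(int((.7-.166)*800),int((.75-.44)*800)),30,(255,0,255),2)
cv2.imwrite("pics/map.png",im)
E
```

```text
(no output)
```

View pics/map.png

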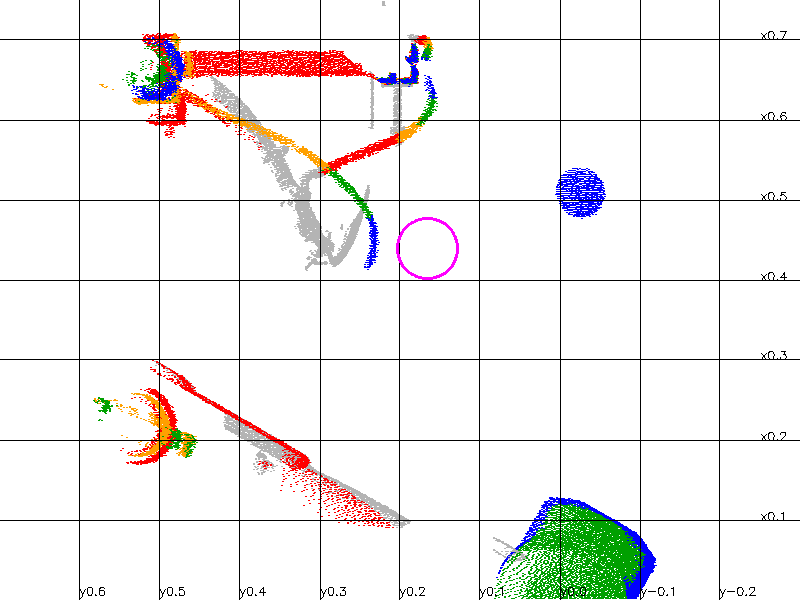

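The hose hangs at about y=0.235, next to the cap. I'll retract radially first, swing round at small radius, and come to the cap from the robot's side.

```bash
cat >> h.py <<'E'
from scipy.spatial.transform import Rotation as Ro
def tool(P,head=None,cmd=None):
    """tool-frame shift (mm) and yaw(deg) to world TCP P, with tool y heading 'head' deg"""
    from workcell import env
    s=env.get_state();R=Ro.from_rotvec(s["tcp_rot"]).as_matrix();p=np.array(s["tool_pos"])
    h=np.degrees(np.arctan2(R[1,1],R[0,1]))
    y=0 if head is None else -((head-h+90)%180-90)
    return (R.T@(np.array(P)-p)*1000).round(1).tolist(),round(y,2),"now",p.round(4).tolist(),"head",round(h,2)
E
python3 - <<'E'
from h import *
c=np.load("/tmp/wrist0.npz");T=c["world_to_cam"];print(-T[:3,:3].T@T[:3,3], T[2,:3])
for w in((.145,.36,.231),(.24,.25,.24),(.36,.13,.25)): print(tool(w,104.7))
E
```

```text
[0.14573736 0.5610131  0.37220225] [ 0.28156138 -0.11679638 -0.95240842]
([3.1, -186.7, 0.0], np.float64(-37.09), 'now', [0.219, 0.5315, 0.2309], 'head', np.float64(67.61))
([-126.7, -252.2, -8.9], np.float64(-37.09), 'now', [0.219, 0.5315, 0.2309], 'head', np.float64(67.61))
([-283.3, -317.5, -18.9], np.float64(-37.09), 'now', [0.219, 0.5315, 0.2309], 'head', np.float64(67.61))
```

Emit:
{"api": "move_arm", "payload": {
  "targets": [
    {"gripper": 1, "linear": [0, -38, 0], "yaw": 0},
    {"gripper": 1, "linear": [0, -76, 0], "yaw": 0},
    {"gripper": 1, "linear": [0, -114, 0], "yaw": 0},
    {"gripper": 1, "linear": [0, -152, 0], "yaw": -3},
    {"gripper": 1, "linear": [0, -187, 0], "yaw": -8},
    {"gripper": 1, "linear": [-32, -203, -3], "yaw": -13},
    {"gripper": 1, "linear": [-63, -220, -5], "yaw": -18},
    {"gripper": 1, "linear": [-95, -236, -7], "yaw": -23},
    {"gripper": 1, "linear": [-127, -252, -9], "yaw": -28},
    {"gripper": 1, "linear": [-158, -265, -11], "yaw": -33},
    {"gripper": 1, "linear": [-189, -278, -13], "yaw": -37},
    {"gripper": 1, "linear": [-220, -292, -15], "yaw": -37},
    {"gripper": 1, "linear": [-252, -305, -17], "yaw": -37},
    {"gripper": 1, "linear": [-283, -317, -19], "yaw": -37},
    {"gripper": 1, "linear": [-283, -317, -19], "yaw": -37},
    {"gripper": 1, "linear": [-283, -317, -19], "yaw": -37}
  ]
}}

```text
clock: 1.48
tool_pos: [0.3606, 0.1296, 0.25]
tcp_rot: [0.394, -3.116, 0.0]
wrist_force: [-0.7, 0.2, -0.1]
opening: 0.0856
```

```bash
python3 - <<'E'
from h import *
from workcell import env
s=env.get_state();print(s["clock"],s["joints"],s["wrist_force"])
c=env.camera("wrist"); cv2.imwrite("pics/w1.png",c["img"]); np.savez("/tmp/w1.npz",**c)
print(tool((.44,.166,.16),104.7))
E
```

```text
1.4833 [ 1.43261105e-01 -2.67676362e-01  1.79500006e+00 -4.36752184e-05
  1.61537447e+00 -1.67914761e+00] [-0.70215319  0.22181379 -0.13749546]
([-86.5, 14.3, 89.9], np.float64(-0.19), 'now', [0.3599, 0.1305, 0.25], 'head', np.float64(104.51))
```

View pics/w1.png

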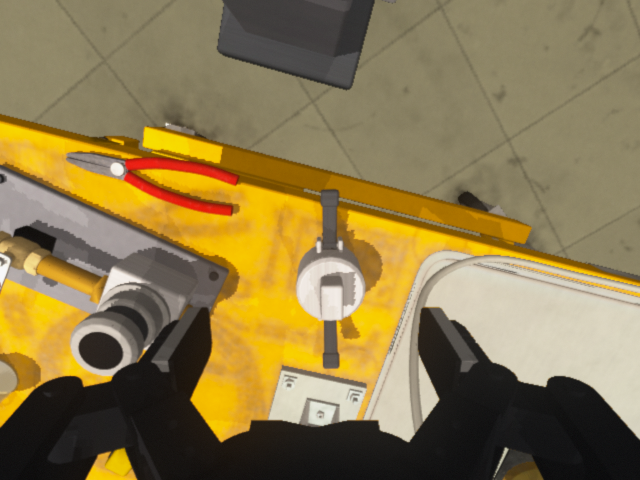

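The wrist view shows the cap at about (331,285) with its arms aligned to the image's vertical. The adaptor mouth is at (100,350). I'll measure the cap and the adaptor in this view as well.

```bash
python3 - <<'E'
from h import *
c=np.load("/tmp/w1.npz")
P=cloud(c);X,Y,Z=P[...,0],P[...,1],P[...,2]
def run(nm,x,y,r,z0,z1,z,rect):
    m=((np.hypot(X-x,Y-y)<r)&(Z>z0)&(Z<z1)).astype(np.uint8);m=cv2.medianBlur(m,3)
    n,l,st,ce=cv2.connectedComponentsWithStats(m); m=(l==1+np.argmax(st[1:,4])).astype(np.uint8)
    cn=max(cv2.findContours(m,cv2.RETR_EXTERNAL,cv2.CHAIN_APPROX_NONE)[0],key=cv2.contourArea)[:,0]
    Q=(np.array([ray(c,u,v,z)[:2] for u,v in cn])*1000).astype(np.float32)
    print(nm,cv2.minAreaRect(Q) if rect else (cv2.minEnclosingCircle(Q),cv2.fitEllipse(Q)),"z",np.median(Z[m>0]).round(4),cn.min(0),cn.max(0))
run("block",.44,.166,.04,.07,.1,.08,True)
run("roof",.44,.166,.05,.046,.062,.052,False)
run("adapt",.512,-.025,.05,.115,.14,.125,False)
m=(np.hypot(X-.44,Y-.166)<.15)&(np.hypot(X-.44,Y-.166)>.045)&(abs((X-.44)*.254-(Y-.166)*-0+0)<9)
a=np.radians(14.7);u=np.array([np.cos(a),np.sin(a)]);v=np.array([-u[1],u[0]])
D=P[...,:2]-[.44,.166];al=D@u;ac=D@v
for sg in(1,-1):
    k=(abs(ac)<.006)&(al*sg>.05)&(al*sg<.11)&(Z>.01)
    q=np.polyfit(al[k]*sg,Z[k],1);print("arm",sg,k.sum(),"angle",-np.arctan(q[0]),"reach",(al[k]*sg).max())
E
```

```text
block ((435.0364685058594, 165.87258911132812), (40.629364013671875, 22.03430938720703), 14.695662498474121) z 0.0787 [320 282] [343 320]
roof (((435.5552062988281, 166.0995330810547), 36.31626510620117), ((434.4913024902344, 165.7101593017578), (67.09770965576172, 69.67544555664062), 17.551334381103516)) z 0.0507 [296 257] [365 319]
adapt (((503.57861328125, -19.406391143798828), 31.459157943725586), ((502.7521057128906, -20.44354820251465), (55.220542907714844, 62.39615249633789), 53.07135009765625)) z 0.1239 [ 70 315] [140 375]
arm 1 448 angle -0.5425750372389188 reach 0.09213926916994086
arm -1 3914 angle -1.4432819073598653 reach 0.10782615139498823
```

The top and wrist views disagree by 4–7 mm along x. The scene camera will settle it.

```bash
python3 - <<'E'
from h import *
s=np.load("/tmp/scene0.npz");w=np.load("/tmp/w1.npz");t=np.load("/tmp/top0.npz")
def vis(c,nm,x0,y0,W,H,f):
    im=cv2.resize(c["img"][y0:y0+H,x0:x0+W],None,fx=f,fy=f,interpolation=cv2.INTER_CUBIC)
    def dr(pts,col):
        q=np.array([(proj(c,p)-[x0,y0]+.5)*f for p in pts]).astype(int);cv2.polylines(im,[q],True,col,1)
    a=np.linspace(0,2*np.pi,60)
    for (ax,ay),(cx,cy),col in(((.5106,-.024),(.440,.1658),(0,255,0)),((.5035,-.020),(.4365,.166),(255,0,255))):
        dr([(ax+.030*np.cos(b),ay+.030*np.sin(b),.121) for b in a],col)
        dr([(cx+.037*np.cos(b),cy+.037*np.sin(b),.052) for b in a],col)
        dr([(cx+.037*np.cos(b),cy+.037*np.sin(b),.0) for b in a],col)
    return im
A=vis(s,"s",215,225,125,75,6);cv2.imwrite("pics/vs.png",A)
B=vis(w,"w",60,220,320,170,2.5);cv2.imwrite("pics/vw.png",B)
C=vis(t,"t",205,225,150,85,5);cv2.imwrite("pics/vt.png",C)
E
```

```text
(no output)
```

View pics/vs.png

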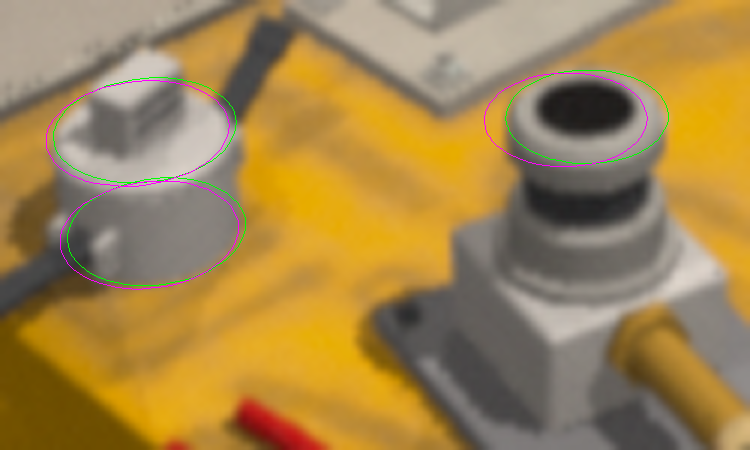

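View pics/vw.png

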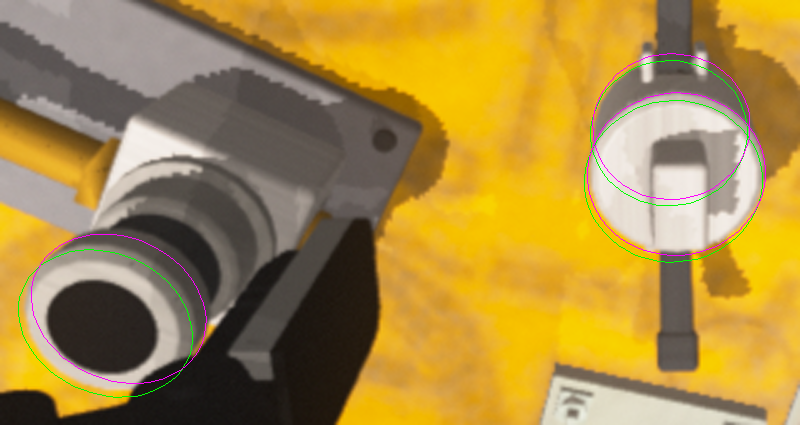

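View pics/vt.png

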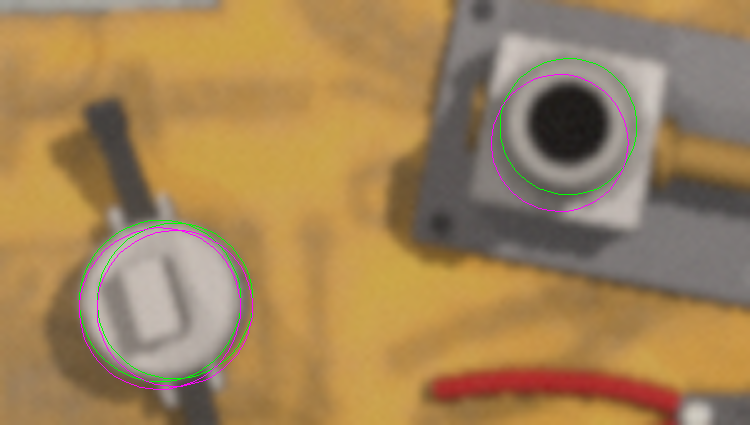

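The green fit matches all three views within about 1–2 mm: cap at (0.4395, 0.166), adaptor at (0.5105, −0.024). I'll go over the cap and down to grasp it.

```bash
python3 - <<'E'
from h import *
for w in((.4395,.166,.16),(.4395,.166,.056)): print(tool(w,104.7))
E
```

```text
([-86.0, 14.4, 89.9], np.float64(-0.19), 'now', [0.3599, 0.1305, 0.25], 'head', np.float64(104.51))
([-86.1, 14.4, 193.9], np.float64(-0.19), 'now', [0.3599, 0.1305, 0.25], 'head', np.float64(104.51))
```

Emit:
{"api": "move_arm", "payload": {
  "targets": [
    {"gripper": 1, "linear": [-29, 5, 10], "yaw": 0},
    {"gripper": 1, "linear": [-58, 10, 25], "yaw": 0},
    {"gripper": 1, "linear": [-86, 14.4, 45], "yaw": 0},
    {"gripper": 1, "linear": [-86, 14.4, 80], "yaw": 0},
    {"gripper": 1, "linear": [-86, 14.4, 110], "yaw": 0},
    {"gripper": 1, "linear": [-86, 14.4, 140], "yaw": 0},
    {"gripper": 1, "linear": [-86, 14.4, 165], "yaw": 0},
    {"gripper": 1, "linear": [-86, 14.4, 185], "yaw": 0},
    {"gripper": 1, "linear": [-86, 14.4, 194], "yaw": 0},
    {"gripper": 1, "linear": [-86, 14.4, 194], "yaw": 0},
    {"gripper": 1, "linear": [-86, 14.4, 194], "yaw": 0}
  ]
}}

```text
clock: 2.45
tool_pos: [0.4394, 0.167, 0.057]
tcp_rot: [-0.401, 3.116, -0.0]
wrist_force: [0.7, -0.0, -0.2]
opening: 0.0857
```

```bash
python3 - <<'E'
from h import *
from workcell import env
s=env.get_state();print(s["clock"],s["wrist_force"],s["tool_pos"])
c=env.camera("wrist"); cv2.imwrite("pics/w2.png",c["img"])
E
```

```text
2.45 [ 0.72327993 -0.01287945 -0.22672131] [0.43942286 0.16702163 0.05704385]
```

View pics/w2.png

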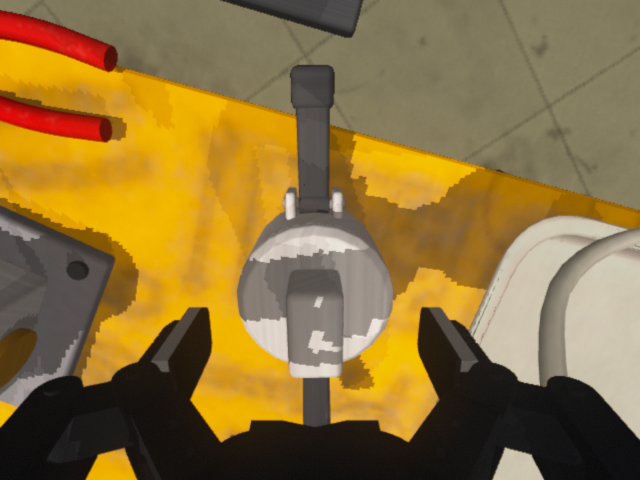

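The block lies between the pads, centred and square to them. I'll close the gripper.

Emit:
{"api": "move_arm", "payload": {
  "targets": [
    {"gripper": -1, "linear": [0, 0, 0], "yaw": 0},
    {"gripper": -1, "linear": [0, 0, 0], "yaw": 0},
    {"gripper": -1, "linear": [0, 0, 0], "yaw": 0},
    {"gripper": -1, "linear": [0, 0, 0], "yaw": 0},
    {"gripper": -1, "linear": [0, 0, 0], "yaw": 0},
    {"gripper": -1, "linear": [0, 0, 0], "yaw": 0},
    {"gripper": -1, "linear": [0, 0, 0], "yaw": 0},
    {"gripper": -1, "linear": [0, 0, 0], "yaw": 0},
    {"gripper": -1, "linear": [0, 0, 0], "yaw": 0},
    {"gripper": -1, "linear": [0, 0, 0], "yaw": 0}
  ]
}}

```text
clock: 3.33
tool_pos: [0.4397, 0.1664, 0.0566]
tcp_rot: [-0.399, 3.116, -0.0]
wrist_force: [-1.9, 1.4, 6.3]
opening: 0.0208
```

Emit:
{"api": "move_arm", "payload": {
  "targets": [
    {"gripper": -1, "linear": [0, 0, -15], "yaw": 0},
    {"gripper": -1, "linear": [0, 0, -40], "yaw": 0},
    {"gripper": -1, "linear": [0, 0, -70], "yaw": 0},
    {"gripper": -1, "linear": [8, 0, -100], "yaw": 0},
    {"gripper": -1, "linear": [15, -5, -130], "yaw": 0},
    {"gripper": -1, "linear": [15, -10, -140], "yaw": 0},
    {"gripper": -1, "linear": [15, -10, -140], "yaw": 0}
  ]
}}

```text
clock: 3.92
tool_pos: [0.4285, 0.1524, 0.1981]
tcp_rot: [-0.398, 3.113, -0.0]
wrist_force: [0.1, 0.5, -5.1]
opening: 0.0211
```

```bash
python3 - <<'E'
from h import *
from workcell import env
s=env.get_state();print(s["clock"],s["wrist_force"],s["tool_pos"],s["opening"])
c=env.camera("wrist"); cv2.imwrite("pics/w3.png",c["img"]);np.savez("/tmp/w3.npz",**c)
c=env.camera("scene"); cv2.imwrite("pics/s3.png",cv2.resize(c["img"][150:330,150:400],None,fx=3,fy=3));np.savez("/tmp/s3.npz",**c)
print(tool((.5105,-.024,.205),77.25))
E
```

```text
3.9167 [ 0.11925749  0.45652679 -5.06443918] [0.42849754 0.15238154 0.19812704] 0.021125011103180862
([-35.9, -191.9, -10.3], np.float64(27.32), 'now', [0.4274, 0.1527, 0.1948], 'head', np.float64(104.57))
```

View pics/w3.png

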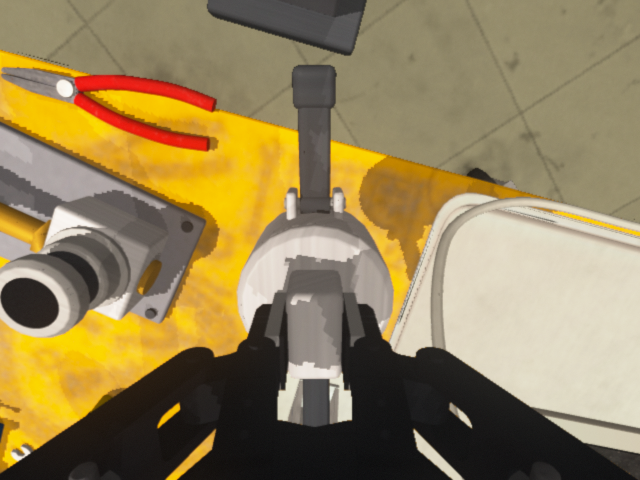

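View pics/s3.png

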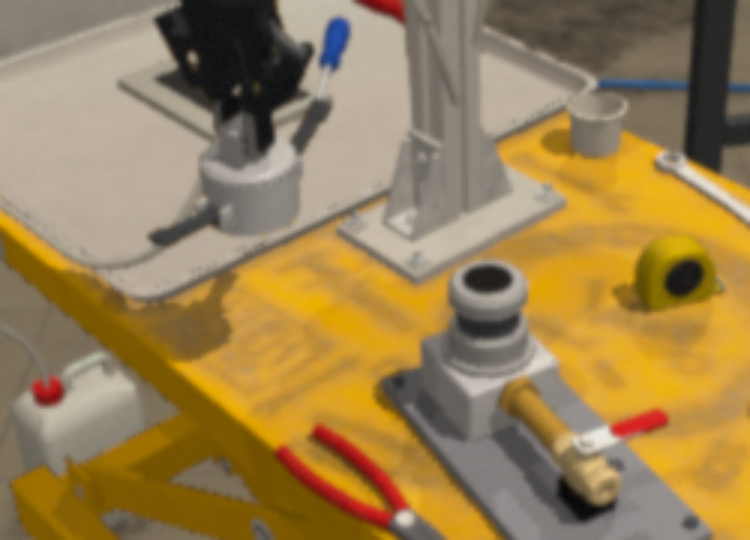

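The cap is held firmly with the opening at 21 mm. I'll check where it sits along tool x, using the skirt wall, block faces and arm seen by the wrist camera.

```bash
python3 - <<'E'
from h import *
from workcell import env
w=np.load("/tmp/w3.npz");s=env.get_state()
R=Ro.from_rotvec(s["tcp_rot"]).as_matrix();p=np.array(s["tool_pos"])
# use consistent camera mount from wrist0 to get tool pose at image time
c0=np.load("/tmp/wrist0.npz");
T0=np.eye(4);T0[:3,:3]=Ro.from_rotvec([-6.0990e-01,-3.0814,.0019]).as_matrix();T0[:3,3]=[.2189,.5314,.2307]
M=c0["world_to_cam"]@T0            # tool->cam
Tw=np.linalg.inv(w["world_to_cam"])@M
print("tool at image",Tw[:3,3].round(4),"state",p.round(4))
C=cloud(w);Q=(C-Tw[:3,3])@Tw[:3,:3]*1000   # tool coords mm
x,y,z=Q[...,0],Q[...,1],Q[...,2]
k=(abs(y)<8)&(z>-22)&(z<-5)&(x>5)&(x<35);print("block near face x",np.percentile(x[k],[5,25,50,75,95]).round(1),k.sum())
k=(abs(y)<3)&(z>12)&(z<34)&(x>20)&(x<60);print("skirt near x(+37)",np.percentile(x[k],[5,25,50,75,95]).round(1),k.sum())
k=(abs(y)<10)&(z<-22)&(z>-30)&(abs(x)<40);print("block top z",np.median(z[k]),np.percentile(x[k],[1,50,99]).round(1),k.sum())
k=(abs(z-5)<5)&(np.hypot(x,y)<45);print("roof z",np.median(z[k]).round(1))
k=(x>55)&(x<120)&(abs(y)<25)&(z>-30)&(z<60);print("arm y",np.median(y[k]).round(1),"xmax",np.percentile(x[k],[50,99]))
k2=k&(x>90);k1=k&(x<75);print("y ends",np.median(y[k1]),np.median(y[k2]),np.median(z[k1]),np.median(z[k2]))
k=(z>3)&(z<40)&(x>-45)&(x<45);print("skirt y",np.percentile(y[k],[1,99]))
E
```

```text
tool at image [0.4281 0.1529 0.1981] state [0.4274 0.1527 0.1948]
block near face x [ 8.1 18.2 19.7 20.  20.3] 1187
skirt near x(+37) [37.6 39.3 46.3 53.4 58.7] 650
block top z -22.572932440951348 [-15.6   2.3  18.6] 3150
roof z 5.8
arm y -0.7 xmax [ 84.16170418 103.21541038]
y ends -0.23926799357863626 -0.692690824957436 30.041044805128944 23.99930649146458
skirt y [-34.65131251  34.84823043]
```

The cap sits centred in the hand to within about 1 mm, with its underside about 57 mm below the TCP. I'll carry it over the adaptor and turn it.

Emit:
{"api": "move_arm", "payload": {
  "targets": [
    {"gripper": -1, "linear": [0, -8, -4], "yaw": 0},
    {"gripper": -1, "linear": [-3, -25, -8], "yaw": 3},
    {"gripper": -1, "linear": [-7, -45, -10], "yaw": 6},
    {"gripper": -1, "linear": [-11, -65, -10], "yaw": 9},
    {"gripper": -1, "linear": [-15, -85, -10], "yaw": 12},
    {"gripper": -1, "linear": [-19, -105, -10], "yaw": 15},
    {"gripper": -1, "linear": [-23, -125, -10], "yaw": 18},
    {"gripper": -1, "linear": [-27, -145, -10], "yaw": 21},
    {"gripper": -1, "linear": [-31, -165, -10], "yaw": 24},
    {"gripper": -1, "linear": [-34, -182, -10], "yaw": 26},
    {"gripper": -1, "linear": [-36, -192, -10], "yaw": 27.3},
    {"gripper": -1, "linear": [-36, -192, -10], "yaw": 27.3},
    {"gripper": -1, "linear": [-36, -192, -10], "yaw": 27.3},
    {"gripper": -1, "linear": [-36, -192, -10], "yaw": 27.3},
    {"gripper": -1, "linear": [-36, -192, -10], "yaw": 27.3}
  ]
}}

```text
clock: 5.27
tool_pos: [0.5105, -0.0231, 0.2061]
tcp_rot: [-0.345, -3.122, -0.0]
wrist_force: [0.4, 0.9, -4.8]
opening: 0.021
```

```bash
python3 - <<'E'
from h import *
from workcell import env
s=env.get_state();print(s["clock"],s["wrist_force"],s["tool_pos"],s["opening"],s["joints"].round(2) if hasattr(s["joints"],'round') else s["joints"])
print(tool((.5105,-.024,.205),77.25))
w=env.camera("wrist"); c=env.camera("scene");t=env.camera("top");np.savez("/tmp/s4.npz",**c);np.savez("/tmp/t4.npz",**t);np.savez("/tmp/w4.npz",**w)
im=np.vstack([np.hstack([cv2.resize(w["img"],(400,300)),cv2.resize(c["img"][180:330,215:415],(400,300))]),np.hstack([cv2.resize(t["img"][195:315,250:410],(400,300)),np.zeros((300,400,3),np.uint8)])])
cv2.imwrite("pics/m4.png",im)
E
```

```text
5.2667 [ 0.3989957   0.93419851 -4.75919335] [ 0.51049298 -0.02311708  0.20609454] 0.021019026950426865 [-0.2   0.03  1.62  0.    1.49 -1.55]
([-0.2, -0.9, 1.1], np.float64(0.14), 'now', [0.5105, -0.0231, 0.2061], 'head', np.float64(77.39))
```

View pics/m4.png

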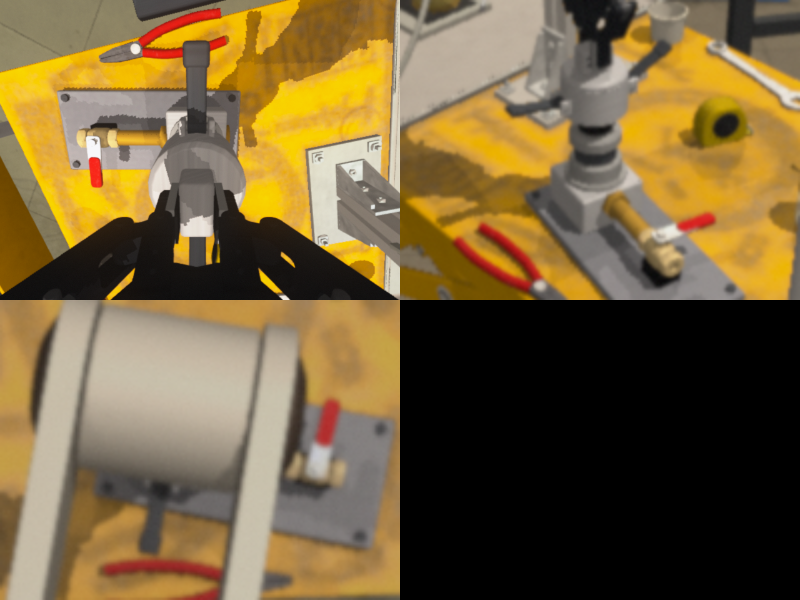

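The cap is above the adaptor. I'll check sideways alignment numerically in the scene view, comparing edges of the skirt and the adaptor head.

```bash
python3 - <<'E'
from h import *
c=np.load("/tmp/s4.npz")
x0,y0,f=280,195,9
im=cv2.resize(c["img"][y0:y0+65,x0:x0+85],None,fx=f,fy=f,interpolation=cv2.INTER_CUBIC)
a=np.linspace(0,2*np.pi,90)
for ax,ay,r,z,col in((.5105,-.024,.030,.121,(0,255,0)),(.5105,-.024,.030,.1075,(0,255,0)),(.5105,-.0231,.037,.150,(255,0,255)),(.5105,-.0231,.037,.199,(255,0,255)),):
    q=np.array([(proj(c,(ax+r*np.cos(b),ay+r*np.sin(b),z))-[x0,y0]+.5)*f for b in a]).astype(int);cv2.polylines(im,[q],True,col,1)
cv2.imwrite("pics/v4.png",im)
E
```

```text
(no output)
```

View pics/v4.png

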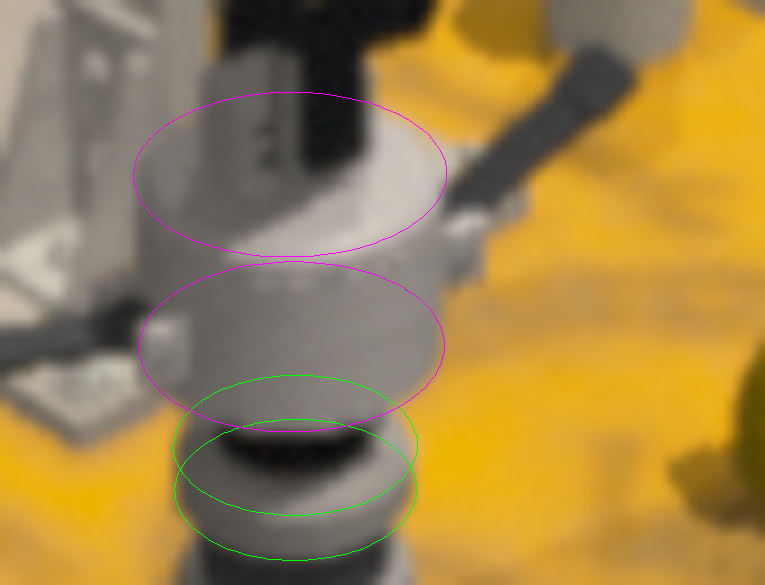

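Both fit outlines agree to within 1 mm. I'll make the first guarded part of the descent.

Emit:
{"api": "move_arm", "payload": {
  "targets": [
    {"gripper": -1, "linear": [0, -0.7, 6], "yaw": 0},
    {"gripper": -1, "linear": [0, -0.7, 12], "yaw": 0},
    {"gripper": -1, "linear": [0, -0.7, 17], "yaw": 0},
    {"gripper": -1, "linear": [0, -0.7, 20], "yaw": 0},
    {"gripper": -1, "linear": [0, -0.7, 23], "yaw": 0},
    {"gripper": -1, "linear": [0, -0.7, 26], "yaw": 0},
    {"gripper": -1, "linear": [0, -0.7, 28], "yaw": 0},
    {"gripper": -1, "linear": [0, -0.7, 30], "yaw": 0},
    {"gripper": -1, "linear": [0, -0.7, 30], "yaw": 0}
  ]
}}

```text
clock: 6.17
tool_pos: [0.5105, -0.0245, 0.1759]
tcp_rot: [-0.347, -3.122, 0.0]
wrist_force: [0.4, -0.3, -4.4]
opening: 0.0206
```

The underside is already about 6 mm below the mouth with no contact force, so the cap has entered. I'll continue down.

Emit:
{"api": "move_arm", "payload": {
  "targets": [
    {"gripper": -1, "linear": [0, 0, 3], "yaw": 0},
    {"gripper": -1, "linear": [0, 0, 6], "yaw": 0},
    {"gripper": -1, "linear": [0, 0, 9], "yaw": 0},
    {"gripper": -1, "linear": [0, 0, 12], "yaw": 0},
    {"gripper": -1, "linear": [0, 0, 15], "yaw": 0},
    {"gripper": -1, "linear": [0, 0, 18], "yaw": 0},
    {"gripper": -1, "linear": [0, 0, 20], "yaw": 0},
    {"gripper": -1, "linear": [0, 0, 20], "yaw": 0}
  ]
}}

```text
clock: 6.83
tool_pos: [0.5105, -0.0245, 0.1558]
tcp_rot: [-0.347, -3.122, 0.0]
wrist_force: [-0.1, 0.7, -5.1]
opening: 0.0209
```

Emit:
{"api": "move_arm", "payload": {
  "targets": [
    {"gripper": -1, "linear": [0, 0, 3], "yaw": 0},
    {"gripper": -1, "linear": [0, 0, 6], "yaw": 0},
    {"gripper": -1, "linear": [0, 0, 9], "yaw": 0},
    {"gripper": -1, "linear": [0, 0, 12], "yaw": 0},
    {"gripper": -1, "linear": [0, 0, 14], "yaw": 0},
    {"gripper": -1, "linear": [0, 0, 15], "yaw": 0},
    {"gripper": -1, "linear": [0, 0, 15], "yaw": 0}
  ]
}}

```text
clock: 7.42
tool_pos: [0.5105, -0.0245, 0.141]
tcp_rot: [-0.347, -3.122, 0.0]
wrist_force: [-0.6, -0.8, -4.9]
opening: 0.0207
```

Emit:
{"api": "move_arm", "payload": {
  "targets": [
    {"gripper": -1, "linear": [0, 0, 1], "yaw": 0},
    {"gripper": -1, "linear": [0, 0, 2], "yaw": 0},
    {"gripper": -1, "linear": [0, 0, 3], "yaw": 0},
    {"gripper": -1, "linear": [0, 0, 3], "yaw": 0}
  ]
}}

```text
clock: 7.75
tool_pos: [0.5106, -0.0245, 0.1381]
tcp_rot: [-0.347, -3.122, 0.0]
wrist_force: [-0.2, 0.0, -5.1]
opening: 0.0209
```

Emit:
{"api": "move_arm", "payload": {
  "targets": [
    {"gripper": -1, "linear": [0, 0, 1], "yaw": 0},
    {"gripper": -1, "linear": [0, 0, 2], "yaw": 0},
    {"gripper": -1, "linear": [0, 0, 2], "yaw": 0}
  ]
}}

```text
clock: 8.0
tool_pos: [0.5108, -0.0245, 0.1375]
tcp_rot: [0.347, 3.121, -0.0]
wrist_force: [-6.1, 2.2, 11.5]
opening: 0.0212
```

Contact came at TCP z=137.5 mm against an expected 137.6 for the seat. One more firm press to make sure, then release.

Emit:
{"api": "move_arm", "payload": {
  "targets": [
    {"gripper": -1, "linear": [0, 0, 0.5], "yaw": 0},
    {"gripper": -1, "linear": [0, 0, 1], "yaw": 0},
    {"gripper": -1, "linear": [0, 0, 1], "yaw": 0},
    {"gripper": -1, "linear": [0, 0, 1], "yaw": 0}
  ]
}}

```text
clock: 8.33
tool_pos: [0.5108, -0.0245, 0.1374]
tcp_rot: [0.347, 3.121, -0.0]
wrist_force: [-12.1, 3.7, 24.9]
opening: 0.0212
```

Emit:
{"api": "move_arm", "payload": {
  "targets": [
    {"gripper": -1, "linear": [0, 0, -2], "yaw": 0},
    {"gripper": 1, "linear": [0, 0, -2], "yaw": 0},
    {"gripper": 1, "linear": [0, 0, -2], "yaw": 0},
    {"gripper": 1, "linear": [0, 0, -2], "yaw": 0},
    {"gripper": 1, "linear": [0, 0, -2], "yaw": 0},
    {"gripper": 1, "linear": [0, 0, -2], "yaw": 0},
    {"gripper": 1, "linear": [0, 0, -2], "yaw": 0},
    {"gripper": 1, "linear": [0, 0, -20], "yaw": 0},
    {"gripper": 1, "linear": [0, 0, -50], "yaw": 0},
    {"gripper": 0, "linear": [0, 0, -80], "yaw": 0},
    {"gripper": -1, "linear": [0, 0, -105], "yaw": 0},
    {"gripper": -1, "linear": [0, 0, -105], "yaw": 0}
  ]
}}

```text
clock: 9.33
tool_pos: [0.512, -0.0248, 0.2453]
tcp_rot: [0.346, 3.116, -0.001]
wrist_force: [1.3, -0.5, 1.3]
opening: 0.0517
```

```bash
python3 - <<'E'
from h import *
from workcell import env
s=env.get_state();print(s["clock"],s["wrist_force"],s["tool_pos"],s["opening"])
w=env.camera("wrist"); c=env.camera("scene");np.savez("/tmp/s5.npz",**c);np.savez("/tmp/w5.npz",**w)
im=np.hstack([cv2.resize(w["img"],(400,300)),cv2.resize(c["img"][180:330,215:415],(400,300))])
cv2.imwrite("pics/m5.png",im)
P=cloud(w);X,Y,Z=P[...,0],P[...,1],P[...,2]
k=(np.hypot(X-.5105,Y+.0245)<.035)
h,e=np.histogram(Z[k],bins=np.arange(.12,.18,.002))
for a,b in zip(h,e):
    if a>20: print(round(b,3),a)
a=np.radians(-12.7);u=np.array([np.cos(a),np.sin(a)]);v=np.array([-u[1],u[0]])
for C,n in((P,'w'),(cloud(c),'s')):
  D=C[...,:2]-[.5105,-.0245];al=D@u;ac=D@v
  for sg in(1,-1):
    k=(abs(ac)<.005)&(al*sg>.055)&(al*sg<.105)&(C[...,2]>.075)&(C[...,2]<.18)
    if k.sum()>10:
      q=np.polyfit(al[k]*sg,C[...,2][k],1);print(n,"arm",sg,k.sum(),"angle",-np.arctan(q[0]).round(2),"z at r=90",np.polyval(q,.09).round(3),"reach",(al[k]*sg).max().round(3))
E
```

```text
9.3333 [ 1.33060694 -0.46593871  1.2745799 ] [ 0.51200901 -0.02476792  0.24533976] 0.051690589806633644
0.128 144
0.13 2743
0.132 1673
0.136 25
0.14 23
0.146 22
0.148 27
0.15 22
0.152 39
0.154 25
0.156 117
0.158 1045
0.16 572
w arm 1 641 angle -0.55 z at r=90 0.134 reach 0.093
w arm -1 947 angle -0.18 z at r=90 0.112 reach 0.103
s arm 1 58 angle -0.54 z at r=90 0.134 reach 0.092
s arm -1 61 angle -0.15 z at r=90 0.112 reach 0.104
```

View pics/m5.png

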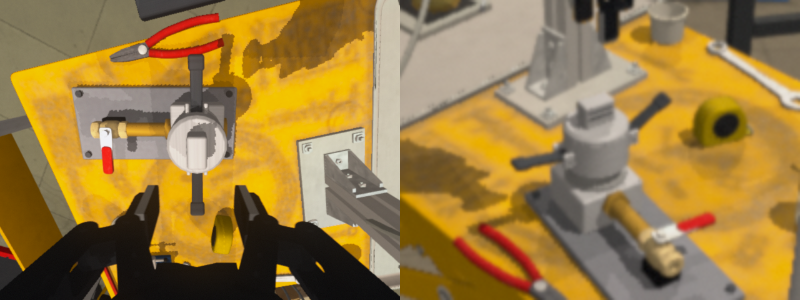

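The cap is home: block top at about 160 mm and roof at about 132 mm, as expected. The cam arms are at −0.17 rad (robot side) and −0.55 rad (far side). Next, closed fingers go over the robot-side arm, which is along tool +x.

Emit:
{"api": "move_arm", "payload": {
  "targets": [
    {"gripper": -1, "linear": [20, 0, 0], "yaw": 0},
    {"gripper": -1, "linear": [45, 0, 5], "yaw": 0},
    {"gripper": -1, "linear": [65, 0, 20], "yaw": 0},
    {"gripper": -1, "linear": [74, 0, 50], "yaw": 0},
    {"gripper": -1, "linear": [74, 0, 80], "yaw": 0},
    {"gripper": -1, "linear": [74, 0, 95], "yaw": 0},
    {"gripper": -1, "linear": [74, 0, 95], "yaw": 0},
    {"gripper": -1, "linear": [74, 0, 95], "yaw": 0},
    {"gripper": -1, "linear": [74, 0, 95], "yaw": 0}
  ]
}}

```text
clock: 10.18
tool_pos: [0.4388, -0.0083, 0.146]
tcp_rot: [0.347, 3.122, -0.0]
wrist_force: [0.0, 0.2, 0.7]
opening: 0.0
```

```bash
python3 - <<'E'
from h import *
from workcell import env
s=env.get_state();print(s["clock"],s["wrist_force"],s["tool_pos"],s["opening"])
a=np.radians(-12.7);u=np.array([np.cos(a),np.sin(a)]);v=np.array([-u[1],u[0]])
d=np.array(s["tool_pos"][:2])-[.5105,-.0245];print("r",d@u,"lat",d@v)
w=env.camera("wrist"); c=env.camera("scene")
im=np.hstack([cv2.resize(w["img"],(400,300)),cv2.resize(c["img"][180:330,215:415],(400,300))])
cv2.imwrite("pics/m6.png",im)
E
```

```text
10.1833 [0.03609571 0.18789381 0.66130714] [ 0.43881736 -0.00834286  0.14600631] 5.058825601764106e-07
r -0.07348097250538203 lat 2.6883472819022197e-06
```

View pics/m6.png

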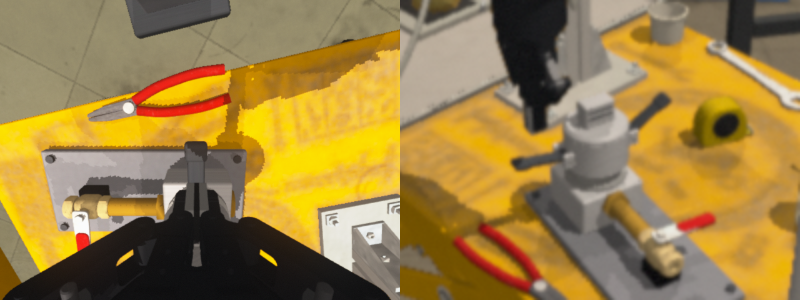

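The fingers are centred over the arm at r=73 mm and z=146 mm. I'll press down about 40 mm until the arm is level.

Emit:
{"api": "move_arm", "payload": {
  "targets": [
    {"gripper": -1, "linear": [0, 0, 10], "yaw": 0},
    {"gripper": -1, "linear": [0, 0, 20], "yaw": 0},
    {"gripper": -1, "linear": [0, 0, 27], "yaw": 0},
    {"gripper": -1, "linear": [0, 0, 31], "yaw": 0},
    {"gripper": -1, "linear": [0, 0, 35], "yaw": 0},
    {"gripper": -1, "linear": [0, 0, 39], "yaw": 0},
    {"gripper": -1, "linear": [0, 0, 41], "yaw": 0}
  ]
}}

```text
clock: 10.87
tool_pos: [0.4383, -0.0082, 0.1038]
tcp_rot: [-0.347, -3.122, 0.0]
wrist_force: [-1.4, 0.4, 1.4]
opening: -0.0001
```

Emit:
{"api": "move_arm", "payload": {
  "targets": [
    {"gripper": -1, "linear": [2, 0, 6], "yaw": 0},
    {"gripper": -1, "linear": [4, 0, 12], "yaw": 0},
    {"gripper": -1, "linear": [6, 0, 18], "yaw": 0},
    {"gripper": -1, "linear": [8, 0, 24], "yaw": 0},
    {"gripper": -1, "linear": [10, 0, 30], "yaw": 0},
    {"gripper": -1, "linear": [13, 0, 36], "yaw": 0},
    {"gripper": -1, "linear": [13, 0, 36], "yaw": 0}
  ]
}}

```text
clock: 11.45
tool_pos: [0.4246, -0.0052, 0.0669]
tcp_rot: [-0.347, -3.12, -0.0]
wrist_force: [-1.3, 0.1, 0.1]
opening: 0.0002
```

Emit:
{"api": "move_arm", "payload": {
  "targets": [
    {"gripper": -1, "linear": [3, 0, 7], "yaw": 0},
    {"gripper": -1, "linear": [6, 0, 14], "yaw": 0},
    {"gripper": -1, "linear": [8, 0, 21], "yaw": 0},
    {"gripper": -1, "linear": [6, 0, 22], "yaw": 0},
    {"gripper": -1, "linear": [4, 0, 22], "yaw": 0},
    {"gripper": -1, "linear": [4, 0, 22], "yaw": 0}
  ]
}}

```text
clock: 11.95
tool_pos: [0.4219, -0.0046, 0.0461]
tcp_rot: [-0.347, -3.121, 0.0]
wrist_force: [-1.9, 0.5, -1.7]
opening: -0.0003
```

```bash
python3 - <<'E'
from h import *
from workcell import env
s=env.get_state();print(s["clock"],s["wrist_force"],s["tool_pos"],s["opening"])
a=np.radians(-12.7);u=np.array([np.cos(a),np.sin(a)]);v=np.array([-u[1],u[0]])
d=np.array(s["tool_pos"][:2])-[.5105,-.0245];print("r",d@u,"lat",d@v)
w=env.camera("wrist"); c=env.camera("scene")
im=np.hstack([cv2.resize(w["img"],(400,300)),cv2.resize(c["img"][180:330,215:415],(400,300))])
cv2.imwrite("pics/m7.png",im)
E
```

```text
11.95 [-1.93530899  0.46828015 -1.69925119] [ 0.42193772 -0.00459743  0.04612634] -0.0002894598333941606
r -0.0907710654307393 lat -5.44320938499875e-05
```

View pics/m7.png

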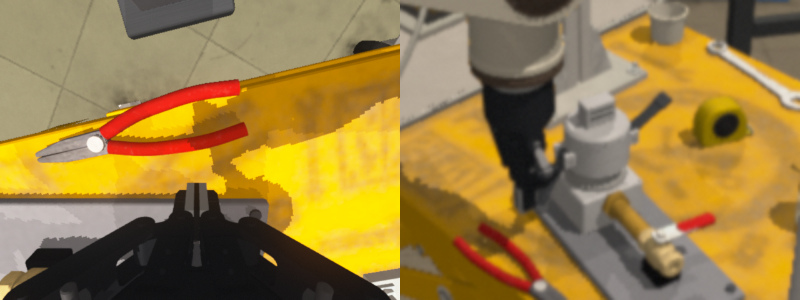

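The arm has followed down. I'll push inward until it meets the stop.

Emit:
{"api": "move_arm", "payload": {
  "targets": [
    {"gripper": -1, "linear": [-1, 0, 0], "yaw": 0},
    {"gripper": -1, "linear": [-2, 0, 0], "yaw": 0},
    {"gripper": -1, "linear": [-3, 0, 0], "yaw": 0},
    {"gripper": -1, "linear": [-3, 0, 0], "yaw": 0}
  ]
}}

```text
clock: 12.38
tool_pos: [0.4247, -0.0052, 0.0462]
tcp_rot: [-0.347, -3.122, 0.0]
wrist_force: [-4.0, 1.0, -1.2]
opening: 0.0001
```

Emit:
{"api": "move_arm", "payload": {
  "targets": [
    {"gripper": -1, "linear": [-1, 0, 0], "yaw": 0},
    {"gripper": -1, "linear": [-2, 0, 0], "yaw": 0},
    {"gripper": -1, "linear": [-3, 0, 0], "yaw": 0},
    {"gripper": -1, "linear": [-3, 0, 0], "yaw": 0}
  ]
}}

```text
clock: 12.72
tool_pos: [0.4263, -0.0056, 0.0455]
tcp_rot: [-0.347, -3.119, -0.0]
wrist_force: [-11.2, 2.3, -4.9]
opening: 0.0001
```

Emit:
{"api": "move_arm", "payload": {
  "targets": [
    {"gripper": -1, "linear": [-1, 0, 0], "yaw": 0},
    {"gripper": -1, "linear": [-2, 0, 0], "yaw": 0},
    {"gripper": -1, "linear": [-2, 0, 0], "yaw": 0},
    {"gripper": -1, "linear": [-2, 0, 0], "yaw": 0}
  ]
}}

```text
clock: 13.05
tool_pos: [0.4272, -0.0058, 0.0449]
tcp_rot: [-0.346, -3.116, -0.001]
wrist_force: [-16.0, 2.3, -7.9]
opening: -0.0
```

Emit:
{"api": "move_arm", "payload": {
  "targets": [
    {"gripper": -1, "linear": [-1, 0, 0], "yaw": 0},
    {"gripper": -1, "linear": [-2, 0, 0], "yaw": 0},
    {"gripper": -1, "linear": [-3, 0, 0], "yaw": 0},
    {"gripper": -1, "linear": [-4, 0, 0], "yaw": 0},
    {"gripper": -1, "linear": [-4, 0, 0], "yaw": 0}
  ]
}}

```text
clock: 13.47
tool_pos: [0.429, -0.0062, 0.0435]
tcp_rot: [-0.345, -3.111, -0.001]
wrist_force: [-24.4, 4.9, -16.6]
opening: -0.0003
```

The force is rising steadily, which suggests the stop plus compliance in the fingers. I'll back off and look.

Emit:
{"api": "move_arm", "payload": {
  "targets": [
    {"gripper": -1, "linear": [6, 0, 0], "yaw": 0},
    {"gripper": -1, "linear": [25, 0, 0], "yaw": 0},
    {"gripper": -1, "linear": [35, 0, -10], "yaw": 0},
    {"gripper": -1, "linear": [35, 0, -50], "yaw": 0},
    {"gripper": -1, "linear": [35, 0, -90], "yaw": 0},
    {"gripper": -1, "linear": [35, 0, -130], "yaw": 0},
    {"gripper": -1, "linear": [35, 0, -160], "yaw": 0},
    {"gripper": -1, "linear": [35, 0, -175], "yaw": 0},
    {"gripper": -1, "linear": [35, 0, -175], "yaw": 0}
  ]
}}

```text
clock: 14.22
tool_pos: [0.401, 0.0002, 0.2253]
tcp_rot: [0.346, 3.115, -0.001]
wrist_force: [-0.5, -0.5, 1.0]
opening: 0.0001
```

```bash
cat > look.py <<'E'
import sys
from h import *
from workcell import env
n=sys.argv[1]
s=env.get_state();print(s["clock"],np.round(s["wrist_force"],1),np.round(s["tool_pos"],4),s["opening"])
a=np.radians(-12.7);u=np.array([np.cos(a),np.sin(a)]);v=np.array([-u[1],u[0]])
d=np.array(s["tool_pos"][:2])-[.5105,-.0245];print("r",(d@u).round(4),"lat",(d@v).round(4))
w=env.camera("wrist"); c=env.camera("scene")
im=np.hstack([cv2.resize(w["img"],(400,300)),cv2.resize(c["img"][190:310,240:400],(400,300),interpolation=cv2.INTER_CUBIC)])
cv2.imwrite(f"pics/{n}.png",im)
for C,nm in((cloud(w),'w'),(cloud(c),'s')):
  D=C[...,:2]-[.5105,-.0245];al=D@u;ac=D@v
  for sg in(1,-1):
    k=(abs(ac)<.006)&(al*sg>.047)&(al*sg<.112)&(C[...,2]>.03)&(C[...,2]<.18)
    if k.sum()>10:
      A=al[k]*sg;Zk=C[...,2][k];j=np.lexsort((Zk,))
      q=np.polyfit(A,Zk,1);print(nm,"arm",sg,k.sum(),"angle",-np.arctan(q[0]).round(2),"r",A.min().round(3),A.max().round(3),"z",Zk.min().round(3),Zk.max().round(3))
  k=(np.hypot(D[...,0],D[...,1])<.03)&(C[...,2]>.12)&(C[...,2]<.143);print(nm,"roof",np.median(C[...,2][k]).round(4))
E
python3 look.py m8
```

```text
14.2167 [-0.5 -0.5  1. ] [4.010e-01 2.000e-04 2.253e-01] 0.00014385767791922266
r -0.1122 lat 0.0001
w arm -1 551 angle 0.98 r 0.054 0.078 z 0.048 0.087
w roof nan
s arm 1 95 angle -0.54 r 0.047 0.094 z 0.104 0.135
s arm -1 78 angle 0.98 r 0.047 0.078 z 0.051 0.1
s roof 0.1328
  return _methods._mean(a, axis=axis, dtype=dtype,
  ret = ret.dtype.type(ret / rcount)
```

View pics/m8.png

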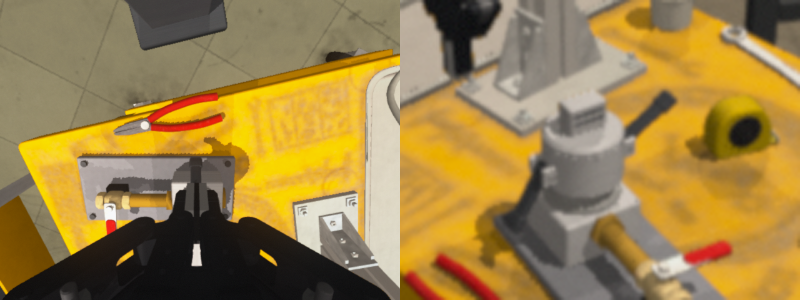

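The robot-side arm reads 0.98 in both cameras, so it is at its stop. For the far arm I'll turn the tool half round so the wrist camera stays clear of the cap, then go over.

Emit:
{"api": "move_arm", "payload": {
  "targets": [
    {"gripper": -1, "linear": [0, 0, -15], "yaw": 7},
    {"gripper": -1, "linear": [0, 0, -30], "yaw": 14},
    {"gripper": -1, "linear": [-10, 0, -30], "yaw": 21},
    {"gripper": -1, "linear": [-20, 0, -30], "yaw": 28},
    {"gripper": -1, "linear": [-30, 0, -30], "yaw": 35},
    {"gripper": -1, "linear": [-40, 0, -30], "yaw": 42},
    {"gripper": -1, "linear": [-50, 0, -30], "yaw": 49},
    {"gripper": -1, "linear": [-60, 0, -30], "yaw": 56},
    {"gripper": -1, "linear": [-70, 0, -30], "yaw": 63},
    {"gripper": -1, "linear": [-80, 0, -30], "yaw": 70},
    {"gripper": -1, "linear": [-90, 0, -30], "yaw": 77},
    {"gripper": -1, "linear": [-100, 0, -30], "yaw": 84},
    {"gripper": -1, "linear": [-110, 0, -30], "yaw": 91},
    {"gripper": -1, "linear": [-120, 0, -30], "yaw": 98},
    {"gripper": -1, "linear": [-130, 0, -30], "yaw": 105},
    {"gripper": -1, "linear": [-140, 0, -30], "yaw": 112},
    {"gripper": -1, "linear": [-150, 0, -30], "yaw": 119},
    {"gripper": -1, "linear": [-160, 0, -30], "yaw": 126},
    {"gripper": -1, "linear": [-170, 0, -30], "yaw": 133},
    {"gripper": -1, "linear": [-179, 0, -30], "yaw": 140}
  ]
}}

```text
clock: 15.98
tool_pos: [0.5744, -0.0389, 0.2495]
tcp_rot: [-3.054, -0.732, 0.003]
wrist_force: [-0.3, 0.2, 0.5]
opening: -0.0001
```

Emit:
{"api": "move_arm", "payload": {
  "targets": [
    {"gripper": -1, "linear": [0, 0, 0], "yaw": 7},
    {"gripper": -1, "linear": [0, 0, 0], "yaw": 14},
    {"gripper": -1, "linear": [0, 0, 0], "yaw": 21},
    {"gripper": -1, "linear": [0, 0, 0], "yaw": 28},
    {"gripper": -1, "linear": [0, 0, 0], "yaw": 35},
    {"gripper": -1, "linear": [0, 0, 0], "yaw": 40},
    {"gripper": -1, "linear": [0, 0, 0], "yaw": 40},
    {"gripper": -1, "linear": [0, 0, 0], "yaw": 40}
  ]
}}

```text
clock: 16.65
tool_pos: [0.5739, -0.0388, 0.2501]
tcp_rot: [-3.123, 0.343, 0.002]
wrist_force: [-0.1, 0.1, 0.0]
opening: -0.0001
```

```bash
python3 -W ignore look.py m9; python3 -c "
from h import *
print(tool((.5105+.066*.9755,-.0245-.066*.2198,.16),77.25))"
```

```text
16.65 [-0.1  0.1  0. ] [ 0.5739 -0.0388  0.2501] -5.461144682057276e-05
r 0.065 lat 0.0
w arm 1 827 angle -0.51 r 0.047 0.096 z 0.107 0.135
w roof 0.1319
s arm 1 94 angle -0.55 r 0.048 0.096 z 0.106 0.136
s arm -1 79 angle 0.98 r 0.047 0.078 z 0.051 0.101
s roof 0.1328
([1.0, 0.0, 90.6], np.float64(0.24), 'now', [0.574, -0.0388, 0.2506], 'head', np.float64(-102.51))
```

View pics/m9.png

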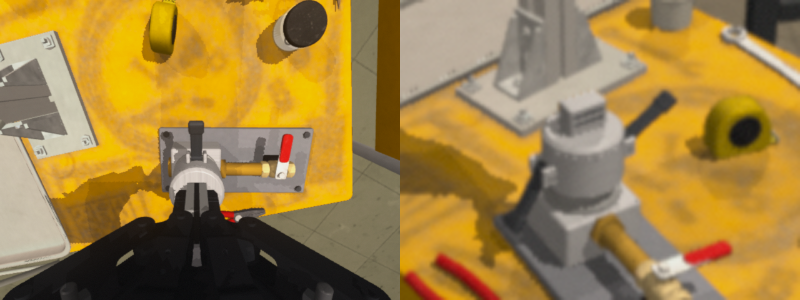

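Tool +x now points outward, r=65 mm over the far arm. I'll press down until it is level.

Emit:
{"api": "move_arm", "payload": {
  "targets": [
    {"gripper": -1, "linear": [0, 0, 25], "yaw": 0},
    {"gripper": -1, "linear": [0, 0, 60], "yaw": 0},
    {"gripper": -1, "linear": [0, 0, 90], "yaw": 0},
    {"gripper": -1, "linear": [0, 0, 110], "yaw": 0},
    {"gripper": -1, "linear": [1, 0, 118], "yaw": 0},
    {"gripper": -1, "linear": [2, 0, 123], "yaw": 0},
    {"gripper": -1, "linear": [3, 0, 128], "yaw": 0},
    {"gripper": -1, "linear": [4, 0, 132], "yaw": 0},
    {"gripper": -1, "linear": [6, 0, 136], "yaw": 0},
    {"gripper": -1, "linear": [7, 0, 140], "yaw": 0},
    {"gripper": -1, "linear": [9, 0, 145], "yaw": 0},
    {"gripper": -1, "linear": [9, 0, 145], "yaw": 0}
  ]
}}

```text
clock: 17.75
tool_pos: [0.5829, -0.0408, 0.1055]
tcp_rot: [3.122, -0.347, -0.001]
wrist_force: [-0.6, 0.2, -0.3]
opening: -0.0004
```

Emit:
{"api": "move_arm", "payload": {
  "targets": [
    {"gripper": -1, "linear": [2, 0, 6], "yaw": 0},
    {"gripper": -1, "linear": [4, 0, 12], "yaw": 0},
    {"gripper": -1, "linear": [6, 0, 18], "yaw": 0},
    {"gripper": -1, "linear": [8, 0, 24], "yaw": 0},
    {"gripper": -1, "linear": [10, 0, 30], "yaw": 0},
    {"gripper": -1, "linear": [13, 0, 38], "yaw": 0},
    {"gripper": -1, "linear": [16, 0, 45], "yaw": 0},
    {"gripper": -1, "linear": [19, 0, 52], "yaw": 0},
    {"gripper": -1, "linear": [21, 0, 59], "yaw": 0},
    {"gripper": -1, "linear": [19, 0, 60], "yaw": 0},
    {"gripper": -1, "linear": [16, 0, 60], "yaw": 0},
    {"gripper": -1, "linear": [16, 0, 60], "yaw": 0}
  ]
}}

```text
clock: 18.75
tool_pos: [0.598, -0.0442, 0.0463]
tcp_rot: [3.122, -0.347, -0.0]
wrist_force: [-0.2, 0.6, -0.2]
opening: 0.0001
```

```bash
python3 -W ignore look.py m10
```

```text
18.75 [-0.2  0.6 -0.2] [ 0.598  -0.0442  0.0463] 0.00014712120745317075
r 0.0897 lat 0.0
w arm 1 8677 angle -0.77 r 0.057 0.109 z 0.049 0.141
w roof nan
s arm 1 124 angle 0.64 r 0.048 0.1 z 0.045 0.178
s arm -1 89 angle 1.0 r 0.047 0.08 z 0.051 0.108
s roof 0.1327
```

View pics/m10.png

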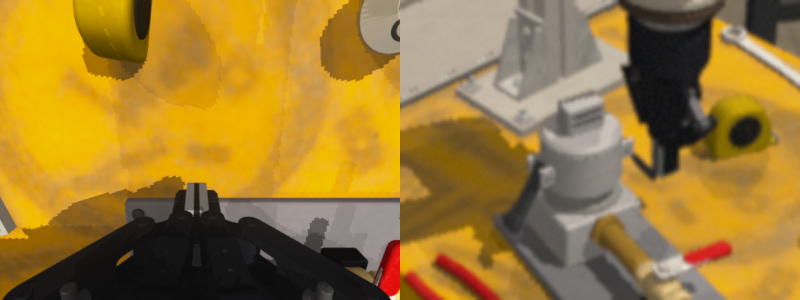

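Emit:
{"api": "move_arm", "payload": {
  "targets": [
    {"gripper": -1, "linear": [-1, 0, 0], "yaw": 0},
    {"gripper": -1, "linear": [-2, 0, 0], "yaw": 0},
    {"gripper": -1, "linear": [-3, 0, 0], "yaw": 0},
    {"gripper": -1, "linear": [-4, 0, 0], "yaw": 0},
    {"gripper": -1, "linear": [-5, 0, 0], "yaw": 0},
    {"gripper": -1, "linear": [-5, 0, 0], "yaw": 0}
  ]
}}

```text
clock: 19.35
tool_pos: [0.5945, -0.0436, 0.0464]
tcp_rot: [3.122, -0.347, 0.004]
wrist_force: [12.2, -3.8, -9.8]
opening: -0.0001
```

Emit:
{"api": "move_arm", "payload": {
  "targets": [
    {"gripper": -1, "linear": [-1, 0, 0], "yaw": 0},
    {"gripper": -1, "linear": [-2, 0, 0], "yaw": 0},
    {"gripper": -1, "linear": [-3, 0, 0], "yaw": 0},
    {"gripper": -1, "linear": [-4, 0, 0], "yaw": 0},
    {"gripper": -1, "linear": [-4, 0, 0], "yaw": 0}
  ]
}}

```text
clock: 19.77
tool_pos: [0.5915, -0.0431, 0.0473]
tcp_rot: [3.121, -0.348, 0.008]
wrist_force: [15.4, -6.3, -3.5]
opening: 0.0004
```

Emit:
{"api": "move_arm", "payload": {
  "targets": [
    {"gripper": -1, "linear": [-1, 0, 0], "yaw": 0},
    {"gripper": -1, "linear": [-2, 0, 0], "yaw": 0},
    {"gripper": -1, "linear": [-3, 0, 0], "yaw": 0},
    {"gripper": -1, "linear": [-4, 0, 0], "yaw": 0},
    {"gripper": -1, "linear": [-4, 0, 0], "yaw": 0}
  ]
}}

```text
clock: 20.18
tool_pos: [0.5887, -0.0424, 0.0478]
tcp_rot: [3.121, -0.348, 0.012]
wrist_force: [21.7, -7.1, -4.6]
opening: -0.0
```

Now I'll back off outward, raise and look.

Emit:
{"api": "move_arm", "payload": {
  "targets": [
    {"gripper": -1, "linear": [8, 0, 0], "yaw": 0},
    {"gripper": -1, "linear": [25, 0, 0], "yaw": 0},
    {"gripper": -1, "linear": [35, 0, -20], "yaw": 0},
    {"gripper": -1, "linear": [35, 0, -60], "yaw": 0},
    {"gripper": -1, "linear": [35, 0, -100], "yaw": 0},
    {"gripper": -1, "linear": [35, 0, -140], "yaw": 0},
    {"gripper": -1, "linear": [35, 0, -160], "yaw": 0},
    {"gripper": -1, "linear": [35, 0, -160], "yaw": 0},
    {"gripper": -1, "linear": [35, 0, -160], "yaw": 0}
  ]
}}

```text
clock: 20.93
tool_pos: [0.6201, -0.0491, 0.2076]
tcp_rot: [3.122, -0.347, 0.003]
wrist_force: [-0.2, -0.3, -1.3]
opening: 0.0
```

```bash
python3 -W ignore look.py m11
```

```text
20.9333 [-0.2 -0.3 -1.3] [ 0.6201 -0.0491  0.2076] 1.8738828749211915e-05
r 0.1124 lat 0.0001
w arm 1 456 angle 0.96 r 0.058 0.077 z 0.05 0.079
w roof nan
s arm -1 96 angle 0.97 r 0.048 0.078 z 0.046 0.096
s roof 0.1329
```

View pics/m11.png

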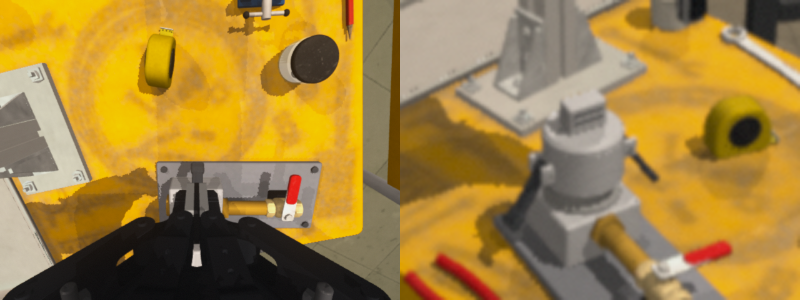

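Both arms read about 0.97, with their tips at r≈78 mm and z≈50 mm. That is the geometry for a locked angle of 1.0. Now the lever: tool x is along stand +x and tool y along stand −y. I'll move to the lever's adaptor side and lower.

Emit:
{"api": "move_arm", "payload": {
  "targets": [
    {"gripper": -1, "linear": [-10, 20, 0], "yaw": 0},
    {"gripper": -1, "linear": [-25, 45, 0], "yaw": 0},
    {"gripper": -1, "linear": [-40, 70, 0], "yaw": 0},
    {"gripper": -1, "linear": [-55, 92, 10], "yaw": 0},
    {"gripper": -1, "linear": [-60, 100, 30], "yaw": 0},
    {"gripper": -1, "linear": [-60, 100, 60], "yaw": 0},
    {"gripper": -1, "linear": [-60, 100, 90], "yaw": 0},
    {"gripper": -1, "linear": [-60, 100, 120], "yaw": 0},
    {"gripper": -1, "linear": [-60, 100, 140], "yaw": 0},
    {"gripper": -1, "linear": [-60, 100, 149], "yaw": 0},
    {"gripper": -1, "linear": [-60, 100, 149], "yaw": 0},
    {"gripper": -1, "linear": [-60, 100, 149], "yaw": 0}
  ]
}}

```text
clock: 22.03
tool_pos: [0.5394, -0.1335, 0.0575]
tcp_rot: [-3.122, 0.347, 0.001]
wrist_force: [0.2, 0.2, 0.9]
opening: -0.0
```

```bash
python3 -W ignore look.py m12
```

```text
22.0333 [0.2 0.2 0.9] [ 0.5394 -0.1335  0.0575] -4.8480100309502085e-06
r 0.0521 lat -0.1
w arm 1 3761 angle 0.99 r 0.047 0.078 z 0.049 0.103
w roof nan
s arm -1 91 angle 0.95 r 0.047 0.078 z 0.051 0.095
s roof 0.1328
```

View pics/m12.png

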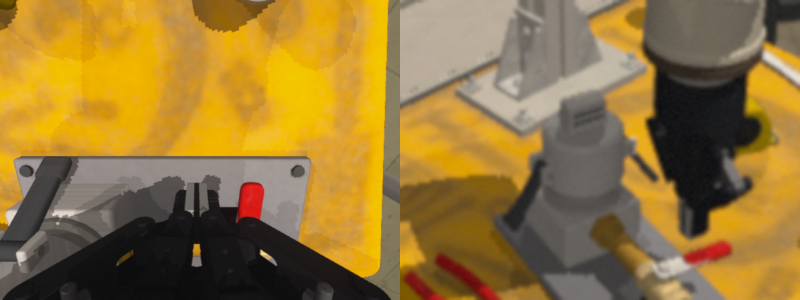

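Fingertips are beside the red lever at the right height. I'll sweep it through the arc.

Emit:
{"api": "move_arm", "payload": {
  "targets": [
    {"gripper": -1, "linear": [-4, 8, 0], "yaw": 0},
    {"gripper": -1, "linear": [-4, 15, 0], "yaw": 0},
    {"gripper": -1, "linear": [-2, 23, 0], "yaw": 0},
    {"gripper": -1, "linear": [-1, 30, 0], "yaw": 0},
    {"gripper": -1, "linear": [-1, 37, 0], "yaw": 0},
    {"gripper": -1, "linear": [-1.4, 43.4, 0], "yaw": 0},
    {"gripper": -1, "linear": [-3, 50, 0], "yaw": 0},
    {"gripper": -1, "linear": [-5.4, 56.2, 0], "yaw": 0},
    {"gripper": -1, "linear": [-8.5, 62, 0], "yaw": 0},
    {"gripper": -1, "linear": [-12.4, 67.6, 0], "yaw": 0},
    {"gripper": -1, "linear": [-17, 72.5, 0], "yaw": 0},
    {"gripper": -1, "linear": [-22, 76.7, 0], "yaw": 0},
    {"gripper": -1, "linear": [-28, 80, 0], "yaw": 0},
    {"gripper": -1, "linear": [-32, 82, 0], "yaw": 0},
    {"gripper": -1, "linear": [-32, 82, 0], "yaw": 0}
  ]
}}

```text
clock: 23.38
tool_pos: [0.4892, -0.2067, 0.0574]
tcp_rot: [3.122, -0.348, -0.001]
wrist_force: [0.7, 0.0, -0.4]
opening: -0.0001
```

```bash
python3 -W ignore look.py m13
```

```text
23.3833 [ 0.7  0.  -0.4] [ 0.4892 -0.2067  0.0574] -9.402565574554132e-05
r 0.0193 lat -0.1824
w roof nan
s arm -1 99 angle 0.98 r 0.047 0.078 z 0.047 0.102
s roof 0.1328
```

View pics/m13.png

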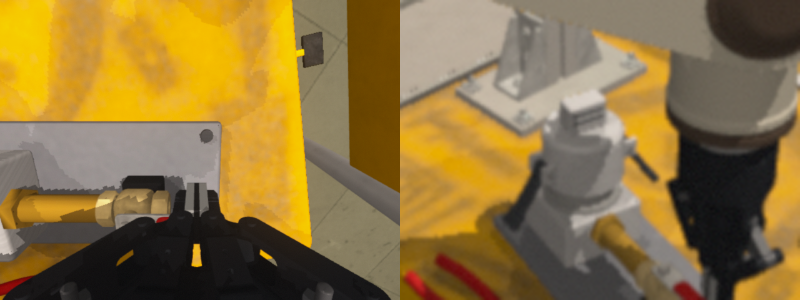

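The lever is nearly in line with the pipe. I'll push the last bit to the stop, feeling for force.

Emit:
{"api": "move_arm", "payload": {
  "targets": [
    {"gripper": -1, "linear": [-1, 0, 0], "yaw": 0},
    {"gripper": -1, "linear": [-2, 0, 0], "yaw": 0},
    {"gripper": -1, "linear": [-3, 0, 0], "yaw": 0},
    {"gripper": -1, "linear": [-3, 0, 0], "yaw": 0}
  ]
}}

```text
clock: 23.82
tool_pos: [0.4881, -0.206, 0.0576]
tcp_rot: [3.122, -0.347, 0.003]
wrist_force: [8.8, -2.6, -4.0]
opening: -0.0002
```

Emit:
{"api": "move_arm", "payload": {
  "targets": [
    {"gripper": -1, "linear": [-1, 0, 0], "yaw": 0},
    {"gripper": -1, "linear": [-2, 0, 0], "yaw": 0},
    {"gripper": -1, "linear": [-2, 0, 0], "yaw": 0}
  ]
}}

```text
clock: 24.07
tool_pos: [0.4876, -0.206, 0.0579]
tcp_rot: [3.121, -0.347, 0.009]
wrist_force: [20.3, -3.2, -9.9]
opening: -0.0002
```

The hard stop is reached: the force rose to 20 N with almost no movement. I'll back off sideways, raise, and retreat so the cameras can see.

Emit:
{"api": "move_arm", "payload": {
  "targets": [
    {"gripper": -1, "linear": [10, 0, 0], "yaw": 0},
    {"gripper": -1, "linear": [25, 0, 0], "yaw": 0},
    {"gripper": -1, "linear": [25, 0, -30], "yaw": 0},
    {"gripper": -1, "linear": [25, 0, -70], "yaw": 0},
    {"gripper": -1, "linear": [25, 0, -110], "yaw": 0},
    {"gripper": -1, "linear": [25, 0, -150], "yaw": 0},
    {"gripper": -1, "linear": [-10, 0, -180], "yaw": 0},
    {"gripper": -1, "linear": [-50, 0, -190], "yaw": 0},
    {"gripper": -1, "linear": [-90, 0, -190], "yaw": 0},
    {"gripper": -1, "linear": [-130, 0, -190], "yaw": 0},
    {"gripper": -1, "linear": [-160, 0, -190], "yaw": 0},
    {"gripper": -1, "linear": [-160, 0, -190], "yaw": 0},
    {"gripper": -1, "linear": [-160, 0, -190], "yaw": 0}
  ]
}}

```text
clock: 25.15
tool_pos: [0.3286, -0.1701, 0.248]
tcp_rot: [3.121, -0.349, 0.003]
wrist_force: [0.1, -0.3, 0.2]
opening: -0.0003
```

```bash
python3 -W ignore look.py m14; python3 - <<'E'
from h import *
from workcell import env
w=env.camera("wrist");t=env.camera("top");c=env.camera("scene")
im=np.hstack([cv2.resize(t["img"][195:315,250:410],(400,300)),cv2.resize(c["img"][210:345,230:410],(400,300),interpolation=cv2.INTER_CUBIC)])
cv2.imwrite("pics/m15.png",im)
for nm,k in(("top",t),("wrist",w),("scene",c)):
    hsv=cv2.cvtColor(k["img"],cv2.COLOR_BGR2HSV);P=cloud(k)
    m=((hsv[...,0]<8)|(hsv[...,0]>172))&(hsv[...,1]>150)&(P[...,2]>.055)&(P[...,2]<.08)&(np.hypot(P[...,0]-.48,P[...,1]+.156)<.09)
    Q=P[m]
    if len(Q)>5:
        d=Q.mean(0)[:2]-[.4808,-.1562];a=np.degrees(np.arctan2(d[1],d[0]))
        print(nm,len(Q),Q.mean(0).round(4),"heading of red from pivot",a.round(1),"expected",-102.7)
E
```

```text
25.15 [ 0.1 -0.3  0.2] [ 0.3286 -0.1701  0.248 ] -0.00028537203916721173
r -0.1455 lat -0.1821
w arm -1 657 angle 0.97 r 0.047 0.078 z 0.049 0.097
w roof 0.1321
s arm -1 70 angle 0.91 r 0.051 0.077 z 0.05 0.086
s roof 0.1325
top 89 [ 0.4718 -0.1988  0.0703] heading of red from pivot -101.9 expected -102.7
wrist 1108 [ 0.47   -0.1974  0.0678] heading of red from pivot -104.7 expected -102.7
scene 107 [ 0.469  -0.2002  0.0682] heading of red from pivot -105.0 expected -102.7
```

View pics/m14.png

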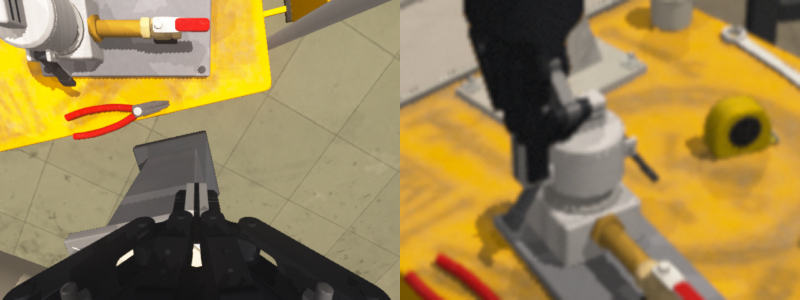

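View pics/m15.png

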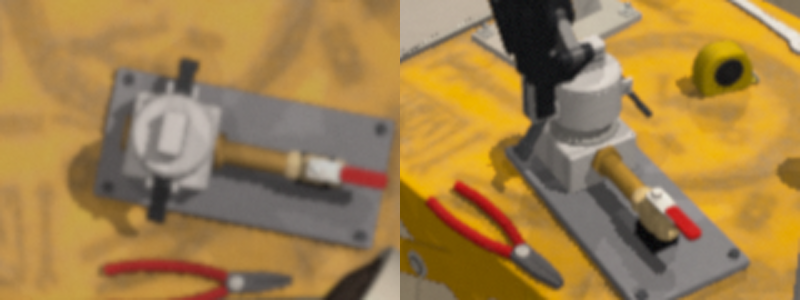

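The lever lies along the pipe, both cam arms are down, and the gripper is clear of everything. Handing in.

```bash
python3 -c "
from workcell import env
print(env.hand_in())"
```

```text
the job is handed in; nothing more can be done
None
```

The job is handed in at about 25 s of the 64 s allowed: the cap is fully home on the adaptor, both cam arms are swung down, and the valve is open. The order was cap, robot-side arm, far-side arm, then lever.

**Cap:** It went on with no jamming. The gripper bottomed out at z = 137.5 mm against 137.6 expected, and I pressed down with about 25 N. The roof later read 0.132–0.133 m in the cameras, where 0.133 is fully home.

**Cam arms:** Each was pushed to its stop with about 22–25 N. I read 0.97–0.98 rad (wrist) on the robot-side arm, and 0.96 then 0.99 rad on the far one. The stop is at 1.0, and both tips sit at r ≈ 78 mm and z ≈ 50 mm, as they should when locked. The last scene-camera reading of the robot-side arm was lower, at 0.91. The gripper partly blocked that view, and the wrist camera gave 0.97 at the same moment.

**Lever:** It met its stop at about 20 N with almost no further movement. The cameras put it at −101.9° to −105.0°, against −102.7° for exactly in line with the pipe, which is within measurement error.

**Other checks:** The pliers, tape measure and jar were not touched, and the pliers and tape measure looked unmoved in the final pictures. The jar was not in those views. Wrist force was about 25–30 N at most in the readings, which are taken at the end of each move. The gripper was clear of everything at hand-in.

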